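# Unpack a delivery of chocolate boxes into a priced display row

## Task

A delivery of small chocolate boxes has come in. Fold both flaps of the cardboard carton right back outwards and leave them so, and bring every small chocolate box - those in the carton and any already standing about the counter - into one straight, tight row in the corner of the wooden ledge: lying flat, side by side, each with a short end flush against the long back rail, the first with its side against the end stop and each of the others snug against the one before. To finish the display, stand the price card upright a few centimetres in front of the third box from the end stop, parallel to the rail, leaving all other things on the counter where they are.

Things in the scene. Friction and masses are not known exactly. Their poses are not given: they have to be found in the camera images.
- carton: fixed cardboard carton, 150 mm (x) x 236 mm (y) outside; walls 4 mm thick, tops at 55 mm; floor 4 mm thick. Origin: centre of its underside. Up to two boxes lie flat in it side by side, their long sides along the carton's x, about 30 mm free beside each long side. A flap is hinged on each long wall, at x = -73 mm (flap_front) and +73 mm (flap_back), hinge height 57 mm
- flap_front (a joint): angle of the flap on the carton's -x wall (robot side): 0 shut, 1.57 upright, 2.6 folded outwards to its limit. Stiff card, 72 mm from hinge to free edge, 230 mm wide, 4 mm thick. It starts half risen, swings easily (under 1 N at its edge) and stays where left; through the gap of 50 mm or more between the two free edges it can be pushed outwards from inside
- flap_back (a joint): the same for the flap on the carton's +x wall, which opens away from the robot
- flap_front_edge (a point): middle of the free edge of flap_front
- flap_back_edge (a point): middle of the free edge of flap_back
- ledge: low wooden corner fixed to the counter, 22 mm high: back rail 330 mm long and, at its left end, an end stop 100 mm long pointing to the robot, both 18 mm thick. Origin on the counter in the inner corner; the rail's face runs along -y (x = 0), the stop's along -x (y = 0). Box centres in the row: x = -55, y = -31, -93, -155, -217 mm, box y axis along ledge x (either way)
- box0: small flat chocolate box, 62 mm (its x) x 110 mm (its y) x 34 mm high, about 0.1 kg, light brown card with a dark label on top; all four are alike; origin at the centre of its underside; None if it is not there this time. Starts on the counter, left of the ledge
- box1: small flat chocolate box, 62 mm (its x) x 110 mm (its y) x 34 mm high, about 0.1 kg, light brown card with a dark label on top; all four are alike; origin at the centre of its underside; None if it is not there this time. Starts askew on the counter in front of the ledge's rail
- box2: small flat chocolate box, 62 mm (its x) x 110 mm (its y) x 34 mm high, about 0.1 kg, light brown card with a dark label on top; all four are alike; origin at the centre of its underside; None if it is not there this time. Starts in the carton (its -y half)
- box3: small flat chocolate box, 62 mm (its x) x 110 mm (its y) x 34 mm high, about 0.1 kg, light brown card with a dark label on top; all four are alike; origin at the centre of its underside; None if it is not there this time. Starts in the carton (its +y half)
- sign: price card standing in a small wooden block, 24 mm (x) x 78 mm (y) x 62 mm high, 0.05 kg; origin at the centre of its underside. The block, 24 x 60 mm and 18 mm high, can be gripped across its 24 mm from above, the card standing between the fingers; the card is 2 mm thin, 78 mm along y, leans a little within x = 1 to 9 mm and reaches 62 mm height
- bean_dish: small white round dish of beans, 68 mm across, 42 mm high; to be left alone; origin at the centre of its underside
- tongs: flat steel praline tongs, 30 x 155 x 10 mm; to be left alone; origin at the centre of its underside
- tape: roll of tape lying flat, 52 mm across, 18 mm high; to be left alone; origin at the centre of its underside
- tin: round cocoa tin, 62 mm across, 75 mm high; to be left alone; origin at the centre of its underside
- spool: ribbon spool lying flat, 69 mm across, 20 mm high; to be left alone; origin at the centre of its underside

How it is judged:
By the outcome, as a careful person would: the job done as asked, in the order asked, and still so for the second after the job is handed in, with the robot touching nothing.
Of box0, box1, box2, box3 only 3 to 4 are there at a start; the rules pass over those that are not, and their reading is None.
At some moment in a run one of box0, box1 may be knocked a few centimetres aside while the robot is not near it.
Once in a run the grip may slacken for a moment while it holds something.
It also fails if it takes over 210 s, if anything falls off the work surface, if the arm or the gripper's body presses on something with over 40 N, if the wrist force passes 120 N, or if a joint passes its speed limit or range.

## Robot

A 6-joint arm with a two-finger parallel gripper is mounted at the origin on a cart in front of the work surface, level with it; the furniture and walls round the work are solid. World frame = base frame: x ahead of the robot, y to its left, z up, the work surface at z = 0. Lengths are in m, angles in rad, forces in N, time in s.
With the tool pointing down it reaches from about 0.35 to 0.975 m from the base axis. Payload 4.9 kg.
Tool frame: the origin (TCP) lies on the front face of the gripper's body, between the roots of the fingers; the fingertips stand ctrl.tip_extent ahead of it and the grasp point (between the pads) lies 54 mm ahead of it (ctrl.tip_extent is the distance from the TCP to the fingertips, in m); z points along the fingers, y is the line along which they close (so a half turn about z gives the same grasp; the last joint's range is limited). The gripper opens to 85 mm and grips with 20 to 120 N. Pads are 22 mm wide; open, the fingers measure 114 mm over their backs; the gripper's body (76 mm by 85 mm) begins 54 mm behind the grasp point. The pads swing forward as they close: fully open they stand 13 mm farther back than shut.
Start: joints at [1.149, 0.053, 1.613, -0, 1.476, -0.119], TCP at [0.186, 0.597, 0.304] pointing down, gripper open.
Joint ranges: [-3.01, 3.01], [-1.01, 2.22], [0.06, 2.58], [-1.02, 4.17], [0.09, 2.62], [-3.14, 3.14]. Speed limits (rad/s): [2.57, 2.57, 3.14, 3.14, 3.14, 3.14].

## Interface

Orientations are given as a rotation vector (axis times angle).
In Python, from station import ctrl gives the robot as it stands.
- The arm moves only by the tool apply_moves, never from a script. Its argument "rows" is one flat list of numbers, 6 for each row, row after row: the shift along the tool's x, y, z normalised to -1 to 1, where 1 is 0.6 m, then the turn, a rotation vector about the tool's x, y, z normalised to -1 to 1, where 1 is 90 degrees. A call has 1 to 20 rows; each row is the pose to reach, as a shift and turn from the pose commanded when the call began, along the tool's axes at that moment; what a row does not reach only later rows make up. A row lasts 1/10 s, in which the tool goes at most 50 mm and 8.59 degrees, less where a joint would pass 70% of its speed; a pose out of reach is approached as far as the arm can. A call with a number of a shift or a turn outside -1 to 1 is refused whole. A call with a gripper value outside its range is refused whole. "grip" is the opening, from 0 (shut) to 1 (fully open), set as the call begins (left out, the last holds). The fingers move at their own pace and stop on an object; "grip_force" is the grip in N (left out, the last holds). Time passes only in rows, so rows that repeat a pose let the fingers close. It gives the time, the measured TCP pose, the force, the opening and the grip force at its end, in the units of the state.
- ctrl.get_obs(): the state, without advancing time (a new reading comes with each control period).
- ctrl.get_image(name): name is "scene" or "top" or "wrist"; returns (picture, depth): 384x512x3 uint8, blue, green, red; 384x512 float32, m along the optical axis (not along the pixel's ray), 0 where there is no reading.
- ctrl.camera_model(name): a dict with "mtx" (3x3 intrinsics, pixels), "R" (3x3) and "t" (3): a world point X has camera coordinates R X + t; the wrist camera has in their place "tool_from_camera" (4x4, takes a point from camera to tool coordinates, whose origin is the TCP and whose axes are the flange's). Camera axes: x right, y down, z forward; pixel columns grow to the right and rows downward; lengths in m; the calibration is good to about 2 mm. The wrist camera is an equidistant fisheye: a pixel r from the principal point sees the ray r / f radians off the axis. A picture is of the moment at which its call begins: read the wrist's pose just before it. camera_model takes no time and is no camera call.
- ctrl.finish_job(): hands the job in; it is judged then, once.
The state is a dict: "t": time; "q": joint angles; "dq": joint speeds; "effort": joint torques, N m; "tool_pos": TCP position; "tool_rot": TCP orientation; "contact_force": force on the tool from outside, world axes, zero at the start; "wrist_torque": the same for the moment, N m; "opening": finger opening in m; "grip_force": force on a finger pad.
Only numpy, scipy, OpenCV 4.12 (cv2) and the standard library are available. Lean on these libraries where they do the work, as an engineer would, in place of code of your own. Each camera call takes 0.05 s, during which the arm holds its last target. There are 200 camera calls.

## Working session

There is one attempt and no reset: what is moved stays moved. The work goes in short steps, Python scripts to look and compute and a tool call to move; the robot and the scene stay as the last step left them, time stands still between calls to the robot, and variables do not carry over. Pictures are saved under pics/ and viewed, at most 14 in all, crops included, and the job is handed in when it is done.

Besides the shell and the picture viewer there is one more tool, called after "Emit:" by a JSON object that holds its "fn" and its "kwargs", one argument or row to a line. apply_moves: Moves the arm, as the interface text tells. Its arguments: {"type":"object","properties":{"rows":{"type":"array","items":{"type":"number"}},"grip":{"type":"number"},"grip_force":{"type":"number"}},"required":["rows"]}

```bash
mkdir -p pics; ls; cat > h.py <<'E'
import numpy as np, cv2
from station import ctrl
from scipy.spatial.transform import Rotation as Ro
def snap(n,name):
    im,d=ctrl.get_image(n); cv2.imwrite(f'pics/{name}.png',im); np.save(f'pics/{name}_d.npy',d); return im,d
def cloud(n,d):
    m=ctrl.camera_model(n); K=m['mtx']; v,u=np.mgrid[:d.shape[0],:d.shape[1]]
    c=np.stack([(u-K[0,2])/K[0,0]*d,(v-K[1,2])/K[1,1]*d,d],-1)
    return (c-m['t'])@m['R']   # R^T (c-t)
def ray(n,u,v,z):
    m=ctrl.camera_model(n); K=m['mtx']; r=m['R'].T@np.array([(u-K[0,2])/K[0,0],(v-K[1,2])/K[1,1],1]); o=-m['R'].T@m['t']
    return o+r*(z-o[2])/r[2]
E
python3 - <<'E'
from h import *
snap('top','top0'); snap('scene','scene0')
o=ctrl.get_obs(); print(o['t'],o['tool_pos'],o['tool_rot'],ctrl.tip_extent,o['opening'])
for n in('top','scene'):
    m=ctrl.camera_model(n); print(n,m['mtx'],-m['R'].T@m['t'],m['R'])
print(ctrl.camera_model('wrist'))
E
```

```text
pics
0.1 [0.18619426 0.59617504 0.30276012] [-4.73687814e-01 -3.10518436e+00  2.85915638e-03] 0.0726 0.08527637813011868
top [[351.40125063   0.         257.77595557]
 [  0.         351.40125063 187.37064535]
 [  0.           0.           1.        ]] [0.39662013 0.02246156 1.10293092] [[-0.02965429 -0.99944905  0.01490675]
 [-0.99153431  0.02752684 -0.12689362]
 [ 0.12641337 -0.01854349 -0.99180431]]
scene [[488.16206969   0.         253.81478139]
 [  0.         488.16206969 190.49859908]
 [  0.           0.           1.        ]] [-0.21216527 -0.73005299  1.25422646] [[ 0.71634615 -0.69761695  0.01337064]
 [-0.51596047 -0.54251824 -0.66291686]
 [ 0.46971586  0.46797922 -0.74857362]]
{'mtx': array([[297.31863964,   0.        , 252.61293651],
       [  0.        , 297.31863964, 192.04879384],
       [  0.        ,   0.        ,   1.        ]]), 'tool_from_camera': array([[-8.26957249e-04, -9.50745023e-01, -3.09972929e-01,
         8.00161240e-02],
       [ 9.99999293e-01, -1.05096005e-03,  5.55656192e-04,
        -4.70501301e-04],
       [-8.54056525e-04, -3.09972250e-01,  9.50745221e-01,
        -6.99799185e-02],
       [ 0.00000000e+00,  0.00000000e+00,  0.00000000e+00,
         1.00000000e+00]])}
```

View pics/top0.png

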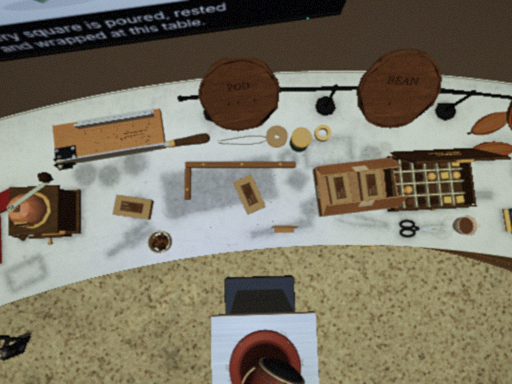

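View pics/scene0.png

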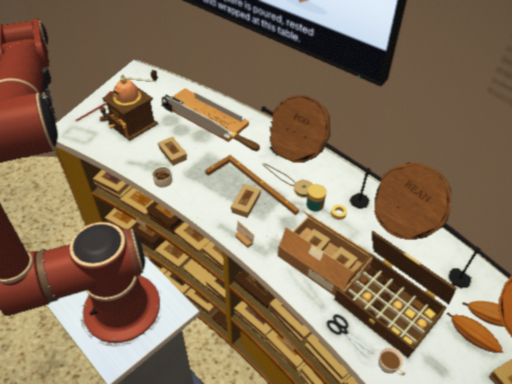

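The top view shows box0 at about (133,207), box1 at (249,194), the ledge corner at (188,164), the carton around (357,187) with two boxes in it, and the sign at (285,229). So all four boxes are there.

```bash
python3 - <<'E'
from h import *
im=cv2.imread('pics/top0.png'); d=np.load('pics/top0_d.npy'); P=cloud('top',d)
cv2.imwrite('pics/c0.png',cv2.resize(im[125:245,100:410],None,fx=2.55,fy=2.55,interpolation=cv2.INTER_CUBIC))
Z=P[...,2]
def rect(mask,n):
    nn,l,st,_=cv2.connectedComponentsWithStats(mask.astype(np.uint8))
    for i in range(1,nn):
        if st[i,4]>40:
            p=P[l==i][:,:2].astype(np.float32); r=cv2.minAreaRect(p)
            print(n,st[i],np.round(r[0],4),np.round(r[1],4),round(r[2],1),'z',np.round(np.percentile(P[l==i][:,2],[5,50,95]),3))
v,u=np.mgrid[:384,:512]
roi=(v>125)&(v<250)&(u>100)&(u<410)
rect(roi&(Z>.026)&(Z<.045),'box')
rect(roi&(Z>.012)&(Z<.028),'low')
# carton flaps: profile along x at several y columns
for uu in(325,335,345,355,365,375,385,392):
    c=[(vv,*np.round(P[vv,uu],3)) for vv in range(154,222,3)]
    print(uu,' '.join(f'{a[0]}:({a[1]:.3f},{a[2]:.3f},{a[3]:.3f})' for a in c))
E
```

```text
box [101 148  56  11 105] [0.6504 0.3986] [0.0035 0.1747] 8.5 z [0.027 0.035 0.044]
box [314 168   8  49  65] [ 0.5134 -0.1789] [0.1481 0.0033] 6.2 z [0.026 0.035 0.044]
box [385 169   7  28  76] [ 0.5372 -0.3996] [0.0868 0.0045] 1.6 z [0.027 0.036 0.044]
box [358 170  25  31 604] [ 0.5312 -0.3445] [0.0894 0.0633] 3.9 z [0.033 0.037 0.041]
box [233 174  32  41 719] [0.5139 0.0312] [0.1104 0.062 ] 22.5 z [0.03  0.033 0.036]
box [326 174  26  30 594] [ 0.5225 -0.2468] [0.0893 0.0631] 7.1 z [0.034 0.037 0.04 ]
box [112 195  40  25 751] [0.4846 0.3877] [0.1109 0.0616] 80.2 z [0.029 0.032 0.035]
box [147 231  23  19  85] [0.3823 0.3047] [0.066  0.0534] 88.8 z [0.027 0.038 0.041]
box [154 234  13  10  62] [0.39   0.3008] [0.0373 0.0243] 65.9 z [0.027 0.03  0.034]
box [151 241  11   9  52] [0.3646 0.3129] [0.035 0.017] 55.9 z [0.027 0.03  0.034]
low [ 101  126   64   27 1322] [0.7014 0.3914] [0.0839 0.1967] 0.7 z [0.021 0.024 0.027]
low [266 126  22  21 339] [ 0.6975 -0.062 ] [0.0674 0.065 ] 85.8 z [0.016 0.019 0.022]
low [315 126  16  15 147] [ 0.7045 -0.2094] [0.0484 0.0478] 86.7 z [0.013
[... 4488 characters left out ...]
.457,-0.374,0.062) 211:(0.451,-0.397,0.001) 214:(0.441,-0.396,0.002) 217:(0.432,-0.398,-0.005) 220:(0.423,-0.394,0.002)
392 154:(0.616,-0.400,0.083) 157:(0.611,-0.408,0.060) 160:(0.598,-0.399,0.080) 163:(0.586,-0.392,0.097) 166:(0.574,-0.384,0.115) 169:(0.574,-0.406,0.059) 172:(0.565,-0.403,0.063) 175:(0.556,-0.405,0.058) 178:(0.547,-0.402,0.062) 181:(0.538,-0.403,0.060) 184:(0.528,-0.401,0.061) 187:(0.520,-0.402,0.058) 190:(0.511,-0.401,0.058) 193:(0.502,-0.401,0.057) 196:(0.493,-0.401,0.056) 199:(0.479,-0.375,0.117) 202:(0.472,-0.383,0.095) 205:(0.464,-0.390,0.077) 208:(0.457,-0.402,0.045) 211:(0.449,-0.408,0.027) 214:(0.441,-0.419,-0.000) 217:(0.431,-0.417,0.002) 220:(0.422,-0.418,-0.002)
```

View pics/c0.png

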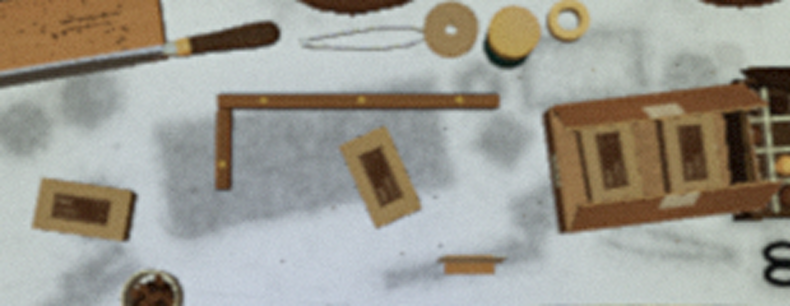

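```bash
cat >> h.py <<'E'
D=np.pi/180
def Rd(psi,tilt=0): return Ro.from_euler('z',psi*D).as_matrix()@np.diag([-1.,1,-1])
def pose():
    o=ctrl.get_obs(); return np.array(o['tool_pos']),Ro.from_rotvec(o['tool_rot']).as_matrix(),o
def st():
    p,R,o=pose(); psi=np.degrees(np.arctan2(-R[0,1],R[1,1]))
    print('t',round(o['t'],2),'p',p.round(4),'psi',round(psi,2),'tilt',R[:,2].round(3),'F',np.round(o['contact_force'],1),'open',round(o['opening'],4),'gf',round(o['grip_force'],1),'q',np.round(o['q'],2))
def rows(*tg,base=None):
    "targets (x,y,z,psi) -> row numbers relative to the present pose (or base pose)"
    if base is None: p,R,_=pose()
    else: p,R=np.array(base[:3]),Rd(base[3])
    for t in tg:
        s=R.T@(np.array(t[:3])-p)/.6; r=Ro.from_matrix(R.T@Rd(t[3])).as_rotvec()/(np.pi/2)
        print(t,'->',', '.join(f'{a:.3f}' for a in [*s,*r]),' n>=',int(np.ceil(max(np.linalg.norm(s)*12,np.linalg.norm(r)*90/8.59))))
E
python3 - <<'E'
from h import *
im=cv2.imread('pics/top0.png'); d=np.load('pics/top0_d.npy'); P=cloud('top',d); Z=P[...,2]
hs=cv2.cvtColor(im,cv2.COLOR_BGR2HSV)
m=((hs[...,1]>90)&(hs[...,2]>40)).astype(np.uint8)
def line(pts):
    vx,vy,x,y=cv2.fitLine(np.float32(pts),cv2.DIST_HUBER,0,.01,.01).ravel(); return (vx,vy,x,y)
top=[];bot=[]
for u in range(195,292):
    c=np.where(m[150:175,u])[0]+150
    if len(c): top.append(ray('top',u,c.min()-.5,.022)[:2]); bot.append(ray('top',u,c.max()+.5,.022)[:2])
L=line(top);B=line(bot); 
for l in(L,B): print('rail dir',np.degrees(np.arctan2(l[0],-l[1])) ,'pt',l)
a=[];b=[]
for v in range(173,197):
    c=np.where(m[v,175:205])[0]+175
    if len(c): a.append(ray('top',c.min()-.5,v,.022)[:2]); b.append(ray('top',c.max()+.5,v,.022)[:2])
A=line(a);Bb=line(b); print('stop',A,Bb)
# corner
M=np.array([[B[0],-Bb[0]],[B[1],-Bb[1]]]); s=np.linalg.solve(M,[Bb[2]-B[2],Bb[3]-B[3]]); print('corner',B[2]+s[0]*B[0],B[3]+s[0]*B[1])
# carton hinge lines from wall/flap points z .055-.065
st(); rows((.42,.1,.3,5.4))
E
```

```text
rail dir 178.47427 pt (np.float32(0.026625542), np.float32(0.9996455), np.float32(0.61713743), np.float32(0.04186114))
rail dir 178.46172 pt (np.float32(0.026844809), np.float32(0.99963963), np.float32(0.60052687), np.float32(0.015391734))
stop (np.float32(0.99999464), np.float32(-0.0032831938), np.float32(0.54687583), np.float32(0.22872336)) (np.float32(0.9984491), np.float32(-0.055672288), np.float32(0.5551673), np.float32(0.21171129))
corner 0.6057232 0.20889236
t 0.1 p [0.1862 0.5962 0.3028] psi -17.35 tilt [-0.001 -0.002 -1.   ] F [-0.6 -0.2  0.1] open 0.0853 gf 0.0 q [ 1.15  0.05  1.61 -0.    1.48 -0.12]
(0.42, 0.1, 0.3, 5.4) -> -0.619, -0.673, 0.006, -0.001, -0.000, -0.253  n>= 11
```

Emit:
{"fn": "apply_moves", "kwargs": {
  "rows": [-0.619,-0.673,0,0,0,-0.253,-0.619,-0.673,0,0,0,-0.253,-0.619,-0.673,0,0,0,-0.253,-0.619,-0.673,0,0,0,-0.253,-0.619,-0.673,0,0,0,-0.253,-0.619,-0.673,0,0,0,-0.253,-0.619,-0.673,0,0,0,-0.253,-0.619,-0.673,0,0,0,-0.253,-0.619,-0.673,0,0,0,-0.253,-0.619,-0.673,0,0,0,-0.253,-0.619,-0.673,0,0,0,-0.253,-0.619,-0.673,0,0,0,-0.253,-0.619,-0.673,0,0,0,-0.253],
  "grip": 0
}}

```text
t: 1.4
tool_pos: [0.4205, 0.0994, 0.3034]
tool_rot: [0.143, -3.137, -0.001]
contact_force: [0.5, -0.6, 0.1]
opening: -0.0001
grip_force: 0.0
```

```bash
python3 - <<'E'
from h import *
st()
rows((.45,-.02,.25,5.4),(.515,-.293,.25,5.4),(.515,-.293,.155,5.4))
E
```

```text
t 1.4 p [0.4205 0.0994 0.3034] psi 5.24 tilt [-0.001  0.    -1.   ] F [ 0.5 -0.6  0.1] open -0.0001 gf 0.0 q [ 0.06 -0.44  2.04  0.    1.54 -1.6 ]
(0.45, -0.02, 0.25, 5.4) -> -0.031, -0.203, 0.089, 0.000, -0.001, -0.002  n>= 3
(0.515, -0.293, 0.25, 5.4) -> -0.097, -0.666, 0.089, 0.000, -0.001, -0.002  n>= 9
(0.515, -0.293, 0.155, 5.4) -> -0.097, -0.666, 0.247, 0.000, -0.001, -0.002  n>= 9
```

Emit:
{"fn": "apply_moves", "kwargs": {
  "rows": [-0.031,-0.203,0.089,0,0,0,-0.097,-0.666,0.089,0,0,0,-0.097,-0.666,0.089,0,0,0,-0.097,-0.666,0.089,0,0,0,-0.097,-0.666,0.089,0,0,0,-0.097,-0.666,0.089,0,0,0,-0.097,-0.666,0.089,0,0,0,-0.097,-0.666,0.089,0,0,0,-0.097,-0.666,0.089,0,0,0,-0.097,-0.666,0.089,0,0,0]
}}

```text
t: 2.4
tool_pos: [0.5168, -0.2913, 0.2496]
tool_rot: [0.149, -3.137, -0.003]
contact_force: [-1.0, -0.2, -0.0]
opening: -0.0
grip_force: 0.0
```

```bash
python3 - <<'E'
from h import *
st(); print(ctrl.tip_extent)
im,d=snap('wrist','w1')
s=5.4*D; cx,cy=.5255,-.2935
def off(a,z): return (cx+a*np.cos(s),cy+a*np.sin(s),z,5.4)
rows(off(-.008,.155),off(-.06,.155),off(-.1,.15),off(-.125,.15),off(0,.155))
E
```

```text
t 2.4 p [ 0.5168 -0.2913  0.2496] psi 5.45 tilt [-0.001  0.002 -1.   ] F [-1.  -0.2 -0. ] open -0.0 gf 0.0 q [-0.64  0.02  1.74  0.    1.39 -2.3 ]
0.0726
(np.float64(0.5175355042831753), np.float64(-0.2942528665065481), 0.155, 5.4) -> -0.001, -0.007, 0.158, 0.001, -0.001, 0.001  n>= 2
(np.float64(0.46576628212381516), np.float64(-0.2991464987991108), 0.155, 5.4) -> 0.086, -0.007, 0.158, 0.001, -0.001, 0.001  n>= 3
(np.float64(0.42594380353969197), np.float64(-0.3029108313318514), 0.15, 5.4) -> 0.152, -0.007, 0.167, 0.001, -0.001, 0.001  n>= 3
(np.float64(0.40105475442461497), np.float64(-0.3052635391648143), 0.15, 5.4) -> 0.194, -0.007, 0.167, 0.001, -0.001, 0.001  n>= 4
(np.float64(0.5255), np.float64(-0.2935), 0.155, 5.4) -> -0.014, -0.007, 0.158, 0.001, -0.001, 0.001  n>= 2
```

View pics/w1.png

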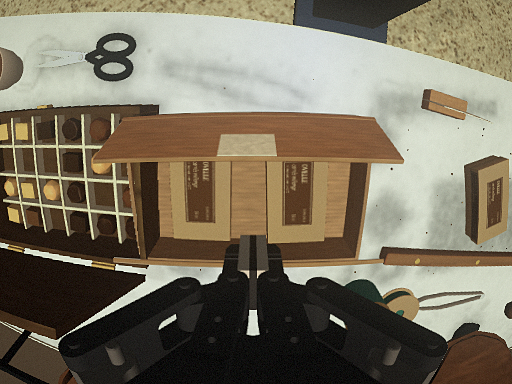

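Emit:
{"fn": "apply_moves", "kwargs": {
  "rows": [0,-0.007,0.08,0,0,0,0,-0.007,0.158,0,0,0,0,-0.007,0.158,0,0,0,0.02,-0.007,0.158,0,0,0,0.04,-0.007,0.158,0,0,0,0.06,-0.007,0.158,0,0,0,0.08,-0.007,0.158,0,0,0,0.095,-0.007,0.158,0,0,0,0.11,-0.007,0.158,0,0,0,0.12,-0.007,0.158,0,0,0,0.13,-0.007,0.158,0,0,0,0.14,-0.007,0.158,0,0,0,0.145,-0.007,0.158,0,0,0,0.15,-0.007,0.158,0,0,0,0.15,-0.007,0.158,0,0,0]
}}

```text
t: 3.95
tool_pos: [0.4266, -0.3046, 0.1554]
tool_rot: [0.148, -3.137, -0.001]
contact_force: [0.0, -0.1, -0.6]
opening: 0.0001
grip_force: 0.0
```

```bash
cat >> h.py <<'E'
def flaps(name):
    im,d=snap('top',name); P=cloud('top',d); s=5.4*D; e=np.array([np.cos(s),np.sin(s)]); f=np.array([-np.sin(s),np.cos(s)])
    q=P[...,:2]-[.5255,-.2935]; a=q@e; b=q@f; Z=P[...,2]
    for lo,hi in((-.09,-.03),(.03,.09),(-.11,-.06),(.06,.11)):
        for sg,nm in((-1,'front'),(1,'back')):
            m=(b>lo)&(b<hi)&(sg*a>.0)&(sg*a<.15)&(Z>.063)&(Z<.15)&(d>0)
            if m.sum()>20:
                o=sg*a[m]-.073; z=Z[m]-.057; vx,vy,x,y=cv2.fitLine(np.float32(np.c_[o,z]),cv2.DIST_HUBER,0,.01,.01).ravel()
                if vy<0: vx,vy=-vx,-vy
                print(nm,lo,'angle',round(np.arctan2(vy,-vx),2),'n',m.sum(),'o',np.percentile(o,[5,95]).round(3),'z',np.percentile(z,[5,95]).round(3))
E
python3 - <<'E'
from h import *
st(); flaps('t2')
E
```

```text
t 3.95 p [ 0.4266 -0.3046  0.1554] psi 5.41 tilt [-0.001  0.    -1.   ] F [ 0.  -0.1 -0.6] open 0.0001 gf 0.0 q [-0.76 -0.05  1.97 -0.    1.22 -2.43]
back -0.09 angle 1.01 n 211 o [-0.037 -0.001] z [0.008 0.063]
front 0.03 angle 2.52 n 361 o [0.012 0.058] z [0.008 0.04 ]
back 0.03 angle 1.0 n 209 o [-0.036 -0.001] z [0.008 0.062]
back -0.11 angle 1.01 n 172 o [-0.037 -0.001] z [0.008 0.062]
front 0.06 angle 2.53 n 303 o [0.012 0.058] z [0.008 0.04 ]
back 0.06 angle 1.01 n 175 o [-0.036 -0.001] z [0.007 0.062]
```

Emit:
{"fn": "apply_moves", "kwargs": {
  "rows": [0.008,0,0.003,0,0,0,0.014,0,0.005,0,0,0,0.014,0,0.005,0,0,0]
}}

```text
t: 4.3
tool_pos: [0.4203, -0.3057, 0.1541]
tool_rot: [-0.147, 3.132, -0.002]
contact_force: [5.7, 3.2, 2.1]
opening: 0.0001
grip_force: 2.6
```

```bash
python3 - <<'E'
from h import *
st()
s=5.4*D; cx,cy=.5255,-.2935
def off(a,z): return (cx+a*np.cos(s),cy+a*np.sin(s),z,5.4)
rows(off(-.10,.17),off(.0,.17),off(.0,.155),off(.06,.155),off(.099,.155),off(.107,.152))
E
```

```text
t 4.3 p [ 0.4203 -0.3057  0.1541] psi 5.39 tilt [ 0.006 -0.001 -1.   ] F [5.7 3.2 2.1] open 0.0001 gf 2.6 q [-0.77 -0.06  1.99  0.    1.21 -2.44]
(np.float64(0.42594380353969197), np.float64(-0.3029108313318514), 0.17, 5.4) -> -0.010, 0.004, -0.026, -0.001, 0.004, -0.000  n>= 1
(np.float64(0.5255), np.float64(-0.2935), 0.17, 5.4) -> -0.177, 0.004, -0.025, -0.001, 0.004, -0.000  n>= 3
(np.float64(0.5255), np.float64(-0.2935), 0.155, 5.4) -> -0.176, 0.004, -0.000, -0.001, 0.004, -0.000  n>= 3
(np.float64(0.5852337178761847), np.float64(-0.28785350120088915), 0.155, 5.4) -> -0.276, 0.004, 0.000, -0.001, 0.004, -0.000  n>= 4
(np.float64(0.6240606344957049), np.float64(-0.28418327698146706), 0.155, 5.4) -> -0.341, 0.004, 0.001, -0.001, 0.004, -0.000  n>= 5
(np.float64(0.6320251302125295), np.float64(-0.28343041047491896), 0.152, 5.4) -> -0.355, 0.004, 0.006, -0.001, 0.004, -0.000  n>= 5
```

Emit:
{"fn": "apply_moves", "kwargs": {
  "rows": [-0.02,0.004,-0.026,0,0,0,-0.1,0.004,-0.026,0,0,0,-0.176,0.004,-0.01,0,0,0,-0.176,0.004,0,0,0,0,-0.2,0.004,0,0,0,0,-0.22,0.004,0,0,0,0,-0.24,0.004,0,0,0,0,-0.26,0.004,0,0,0,0,-0.275,0.004,0,0,0,0,-0.29,0.004,0,0,0,0,-0.3,0.004,0,0,0,0,-0.31,0.004,0,0,0,0,-0.32,0.004,0,0,0,0,-0.33,0.004,0,0,0,0,-0.338,0.004,0,0,0,0,-0.344,0.004,0.001,0,0,0,-0.344,0.004,0.001,0,0,0]
}}

```text
t: 6.0
tool_pos: [0.6243, -0.2834, 0.1519]
tool_rot: [-0.149, 3.138, 0.0]
contact_force: [-0.5, 0.5, 1.1]
opening: 0.0002
grip_force: 0.0
```

```bash
python3 - <<'E'
from h import *
st(); flaps('t3')
E
```

```text
t 6.0 p [ 0.6243 -0.2834  0.1519] psi 5.44 tilt [ 0.  0. -1.] F [-0.5  0.5  1.1] open 0.0002 gf 0.0 q [-0.53  0.32  1.58  0.    1.25 -2.2 ]
front -0.09 angle 2.6 n 201 o [0.017 0.062] z [0.009 0.037]
back 0.03 angle 2.57 n 354 o [0.013 0.058] z [0.008 0.038]
front -0.11 angle 2.61 n 290 o [0.014 0.061] z [0.008 0.036]
back -0.11 angle 2.53 n 40 o [0.014 0.031] z [0.009 0.021]
back 0.06 angle 2.57 n 310 o [0.012 0.059] z [0.008 0.037]
```

```bash
python3 - <<'E'
from h import *
rows((.628,-.283,.1505,5.4),(.62,-.283,.21,5.4),(.5225,-.2468,.21,5.4),(.5225,-.2468,.12,5.4),base=(.6243,-.2834,.1519,5.4))
E
```

```text
(0.628, -0.283, 0.1505, 5.4) -> -0.006, 0.000, 0.002, 0.000, 0.000, 0.000  n>= 1
(0.62, -0.283, 0.21, 5.4) -> 0.007, 0.001, -0.097, 0.000, 0.000, 0.000  n>= 2
(0.5225, -0.2468, 0.21, 5.4) -> 0.163, 0.077, -0.097, 0.000, 0.000, 0.000  n>= 3
(0.5225, -0.2468, 0.12, 5.4) -> 0.163, 0.077, 0.053, 0.000, 0.000, 0.000  n>= 3
```

Emit:
{"fn": "apply_moves", "kwargs": {
  "rows": [-0.008,0,0.002,0,0,0,-0.01,0,0.002,0,0,0,0.007,0,-0.05,0,0,0,0.007,0,-0.097,0,0,0,0.007,0,-0.097,0,0,0,0.163,0.077,-0.097,0,0,0,0.163,0.077,-0.097,0,0,0,0.163,0.077,-0.097,0,0,0,0.163,0.077,-0.097,0,0,0,0.163,0.077,-0.097,0,0,0,0.163,0.077,-0.097,0,0,0],
  "grip": 0.87
}}

```text
t: 7.15
tool_pos: [0.5235, -0.2476, 0.2113]
tool_rot: [-0.149, 3.136, -0.002]
contact_force: [-0.3, -0.0, -0.3]
opening: 0.0744
grip_force: 0.0
```

```bash
cat >> h.py <<'E'
def wcloud(d,p,R):
    m=ctrl.camera_model('wrist'); K=m['mtx']; T=m['tool_from_camera']; v,u=np.mgrid[:d.shape[0],:d.shape[1]]
    x=(u-K[0,2])/K[0,0]; y=(v-K[1,2])/K[1,1]; r=np.hypot(x,y)+1e-9
    k=np.where(r<1.4,np.tan(np.minimum(r,1.4)),np.nan)/r
    c=np.stack([x*k*d,y*k*d,d],-1); c[d<=0]=np.nan
    return (c@T[:3,:3].T+T[:3,3])@R.T+p
def comps(P,lo,hi,n=300):
    Z=np.nan_to_num(P[...,2],nan=-1); m=((Z>lo)&(Z<hi)).astype(np.uint8); m=cv2.morphologyEx(m,cv2.MORPH_OPEN,np.ones((3,3)))
    nn,l,s,_=cv2.connectedComponentsWithStats(m)
    for i in range(1,nn):
        if s[i,4]>n:
            q=P[l==i]; r=cv2.minAreaRect(np.float32(q[:,:2])); (a,b),g=r[1],r[2]
            if a<b: a,b,g=b,a,g-90
            print('px',s[i],'c',np.round(r[0],4),'L',round(a,4),'W',round(b,4),'long axis deg',round((g+90)%180-90,1),'z',round(np.median(q[:,2]),4))
def wlook(name,lo=.028,hi=.044):
    p,R,_=pose(); im,d=snap('wrist',name); P=wcloud(d,p,R); np.save(f'pics/{name}_P.npy',P); comps(P,lo,hi); return im,P
def tlook(name,lo=.026,hi=.042):
    im,d=snap('top',name); P=cloud('top',d); P[d<=0]=np.nan; P[:110]=np.nan; P[250:]=np.nan; comps(P,lo,hi); return im,P
E
python3 - <<'E'
from h import *
st(); wlook('w4'); tlook('t4'); flaps('t4b')
E
```

```text
t 7.15 p [ 0.5235 -0.2476  0.2113] psi 5.43 tilt [ 0.002 -0.001 -1.   ] F [-0.3 -0.  -0.3] open 0.0744 gf 0.0 q [-0.57  0.02  1.81  0.    1.31 -2.24]
px [327 110  10  93 417] c [ 0.4861 -0.1838] L 0.0818 W 0.0015 long axis deg 5.3 z 0.0367
px [  88  115   61  147 1414] c [ 0.5348 -0.3742] L 0.1427 W 0.0525 long axis deg 2.7 z 0.0363
px [ 112  130   73  116 7416] c [ 0.5318 -0.3433] L 0.1102 W 0.0634 long axis deg 3.4 z 0.0378
px [ 217  130   75  122 8539] c [ 0.5257 -0.2452] L 0.1107 W 0.063 long axis deg 7.0 z 0.038
px [ 472  154   40   98 3191] c [0.5142 0.0326] L 0.1111 W 0.0643 long axis deg 22.1 z 0.034
px [ 183  204  147   61 1362] c [ 0.5864 -0.2321] L 0.1483 W 0.056 long axis deg -61.2 z 0.0364
px [  0 236  86  23 636] c [ 0.6131 -0.4913] L 0.1474 W 0.0028 long axis deg -88.7 z 0.0363
px [234 175  31  39 713] c [0.5137 0.031 ] L 0.1097 W 0.0622 long axis deg 22.5 z 0.0326
px [112 195  40  25 750] c [0.4847 0.3878] L 0.1119 W 0.0617 long axis deg 80.2 z 0.0321
back 0.03 angle 2.6 n 377 o [0.014 0.06 ] z [0.008 0.035]
back -0.11 angle 2.49 n 35 o [0.047 0.061] z [0.028 0.038]
front 0.06 angle 2.63 n 49 o [0.012 0.036] z [0.007 0.02 ]
back 0.06 angle 2.61 n 311 o [0.013 0.06 ] z [0.008 0.035]
```

```bash
python3 - <<'E'
from h import *
rows((.525,-.2455,.12,7),(.525,-.2455,.080,7),base=(.5235,-.2476,.2113,5.43))
E
```

```text
(0.525, -0.2455, 0.12, 7) -> -0.003, 0.003, 0.152, 0.000, 0.000, -0.017  n>= 2
(0.525, -0.2455, 0.08, 7) -> -0.003, 0.003, 0.219, 0.000, 0.000, -0.017  n>= 3
```

Emit:
{"fn": "apply_moves", "kwargs": {
  "rows": [-0.003,0.003,0.08,0,0,-0.017,-0.003,0.003,0.152,0,0,-0.017,-0.003,0.003,0.18,0,0,-0.017,-0.003,0.003,0.2,0,0,-0.017,-0.003,0.003,0.219,0,0,-0.017,-0.003,0.003,0.219,0,0,-0.017,-0.003,0.003,0.219,0,0,-0.017]
}}

```text
t: 8.0
tool_pos: [0.5246, -0.2454, 0.0803]
tool_rot: [-0.19, 3.134, -0.002]
contact_force: [-1.6, -0.3, 1.0]
opening: 0.074
grip_force: 0.0
```

Emit:
{"fn": "apply_moves", "kwargs": {
  "rows": [0,0,0,0,0,0,0,0,0,0,0,0,0,0,0,0,0,0,0,0,0,0,0,0,0,0,0,0,0,0],
  "grip": 0.6,
  "grip_force": 45
}}

```text
t: 8.5
tool_pos: [0.5249, -0.2456, 0.0809]
tool_rot: [-0.19, 3.133, -0.003]
contact_force: [-0.9, 0.1, 6.0]
opening: 0.0613
grip_force: 51.4
```

```bash
cat >> h.py <<'E'
LY=-1.5
LC=np.array([.605,.210])
def led(x,y): # ledge coords -> world xy
    a=LY*D; return LC+np.array([[np.cos(a),-np.sin(a)],[np.sin(a),np.cos(a)]])@np.array([x,y])
E
python3 - <<'E'
from h import *
st(); q=led(-.062,-.058); print(q)
rows((.525,-.2455,.2,7),(q[0],q[1],.2,LY),(q[0],q[1],.11,LY))
E
```

```text
t 8.5 p [ 0.5249 -0.2456  0.0809] psi 6.95 tilt [ 0.003 -0.002 -1.   ] F [-0.9  0.1  6. ] open 0.0613 gf 51.4 q [-0.57  0.19  1.87  0.    1.08 -2.26]
[0.54150298 0.15364285]
(0.525, -0.2455, 0.2, 7) -> -0.001, -0.000, -0.198, -0.001, 0.002, -0.001  n>= 3
(np.float64(0.5415029828496588), np.float64(0.1536428459465058), 0.2, -1.5) -> -0.109, 0.657, -0.200, -0.001, 0.002, 0.094  n>= 9
(np.float64(0.5415029828496588), np.float64(0.1536428459465058), 0.11, -1.5) -> -0.108, 0.657, -0.050, -0.001, 0.002, 0.094  n>= 9
```

Emit:
{"fn": "apply_moves", "kwargs": {
  "rows": [0,0,-0.06,0,0,0,0,0,-0.13,0,0,0,0,0,-0.2,0,0,0,-0.02,0.08,-0.2,0,0,0.01,-0.109,0.657,-0.2,0,0,0.094,-0.109,0.657,-0.2,0,0,0.094,-0.109,0.657,-0.2,0,0,0.094,-0.109,0.657,-0.2,0,0,0.094,-0.109,0.657,-0.2,0,0,0.094,-0.109,0.657,-0.2,0,0,0.094,-0.109,0.657,-0.2,0,0,0.094,-0.109,0.657,-0.2,0,0,0.094,-0.109,0.657,-0.2,0,0,0.094,-0.109,0.657,-0.2,0,0,0.094]
}}

```text
t: 9.9
tool_pos: [0.5407, 0.1536, 0.1986]
tool_rot: [-0.042, -3.141, 0.001]
contact_force: [0.3, -0.8, -0.8]
opening: 0.0613
grip_force: 56.5
```

```bash
python3 - <<'E'
from h import *
st(); im,P=wlook('w5',.015,.026); comps(P,.028,.05,200)
comps(P,.05,.2,200)
E
```

```text
t 9.9 p [0.5407 0.1536 0.1986] psi -1.55 tilt [-0.001 -0.001 -1.   ] F [ 0.3 -0.8 -0.8] open 0.0613 gf 56.5 q [ 0.14 -0.01  1.86 -0.    1.29 -1.4 ]
px [ 10  55  41  19 433] c [ 0.4001 -0.0706] L 0.0602 W 0.0122 long axis deg 87.2 z 0.0176
px [ 10  68  41  18 387] c [ 0.4136 -0.0697] L 0.0633 W 0.0097 long axis deg 88.0 z 0.0178
px [ 324  150   21   98 1371] c [0.5523 0.2269] L 0.0937 W 0.0183 long axis deg 2.0 z 0.022
px [  30  241  135   26 2081] c [ 0.6068 -0.0265] L 0.18 W 0.0186 long axis deg 88.5 z 0.0217
px [ 389    0   69   50 1883] c [0.3873 0.3085] L 0.0684 W 0.0483 long axis deg -78.9 z 0.0332
px [ 440   92   72   82 4181] c [0.4844 0.3887] L 0.1103 W 0.0626 long axis deg 80.3 z 0.034
px [  66   99  107  135 7487] c [0.514  0.0335] L 0.1103 W 0.0635 long axis deg 22.6 z 0.0338
px [ 415  257   97   44 1260] c [0.6488 0.4105] L 0.1589 W 0.0042 long axis deg -82.1 z 0.0387
px [ 18 281  38  40 579] c [ 0.6673 -0.1163] L 0.0597 W 0.0291 long axis deg 38.8 z 0.0392
px [455 308  57  34 675] c [0.7453 0.4861] L 0.1166 W 0.0046 long axis deg -82.2 z 0.0387
px [479 344  33  25 349] c [0.8471 0.5704] L 0.0807 W 0.0061 long axis deg -79.1 z 0.0384
px [   74   154   438   207 37507] c [0.614  0.2638] L 0.3905 W 0.1484 long axis deg 61.7 z 0.1558
px [   1  290   47   50 1574] c [ 0.6769 -0.128 ] L 0.0609 W 0.0607 long axis deg -17.4 z 0.0729
px [463 321  49  27 325] c [0.7492 0.4795] L 0.0981 W 0.0104 long axis deg -81.5 z 0.0553
px [486 356  26  28 551] c [0.8497 0.5571] L 0.0757 W 0.0073 long axis deg -77.4 z 0.0704
px [  0 358  23  26 218] c [ 0.7973 -0.221 ] L 0.0122 W 0.0103 long axis deg 54.7 z 0.081
px [105 362  46  22 586] c [0.7112 0.0181] L 0.0556 W 0.0138 long axis deg -75.0 z 0.0892
```

View pics/w5.png

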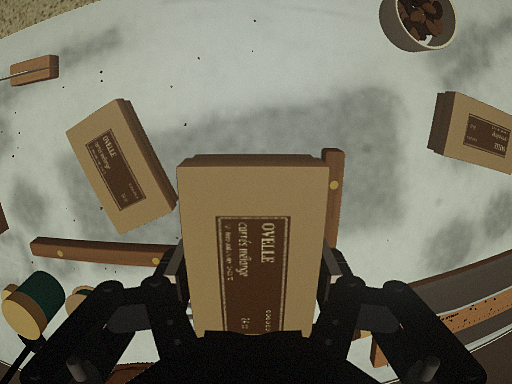

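Emit:
{"fn": "apply_moves", "kwargs": {
  "rows": [0,0,0.08,0,0,0,0,0,0.15,0,0,0,0,0,0.18,0,0,0,0,0,0.195,0,0,0,0,0,0.199,0,0,0,-0.005,0,0.199,0,0,0,-0.01,0,0.199,0,0,0,-0.013,0,0.199,0,0,0,-0.013,0,0.199,0,0,0]
}}

```text
t: 10.85
tool_pos: [0.5482, 0.1542, 0.0807]
tool_rot: [-0.042, -3.138, 0.0]
contact_force: [-7.3, -0.7, 4.0]
opening: 0.061
grip_force: 57.0
```

Emit:
{"fn": "apply_moves", "kwargs": {
  "rows": [-0.003,0,0,0,0,0,-0.005,0,0,0,0,0,-0.005,0,0,0,0,0]
}}

```text
t: 11.15
tool_pos: [0.5486, 0.1543, 0.0802]
tool_rot: [-0.041, -3.131, 0.001]
contact_force: [-18.1, -0.7, 11.9]
opening: 0.0611
grip_force: 57.9
```

Emit:
{"fn": "apply_moves", "kwargs": {
  "rows": [0.004,0,0,0,0,0,0.004,0,0,0,0,0]
}}

```text
t: 11.35
tool_pos: [0.5482, 0.1543, 0.0801]
tool_rot: [-0.042, -3.138, 0.0]
contact_force: [-6.5, -0.5, 1.5]
opening: 0.0612
grip_force: 56.7
```

Emit:
{"fn": "apply_moves", "kwargs": {
  "rows": [0,0,0,0,0,0,0,0,0,0,0,0,0,0,0,0,0,0,0,0,-0.05,0,0,0,0,0,-0.12,0,0,0,0,0,-0.2,0,0,0,0,0,-0.2,0,0,0],
  "grip": 0.85
}}

```text
t: 12.05
tool_pos: [0.554, 0.1549, 0.209]
tool_rot: [0.041, 3.125, 0.004]
contact_force: [1.2, 0.2, 1.1]
opening: 0.0727
grip_force: 0.0
```

```bash
python3 - <<'E'
from h import *
st(); wlook('w6'); rows((.51,.033,.2,22.3),(.51,.033,.2,-67.7))
E
```

```text
t 12.05 p [0.554  0.1549 0.209 ] psi -1.5 tilt [ 0.016  0.002 -1.   ] F [1.2 0.2 1.1] open 0.0727 gf 0.0 q [ 0.14  0.    1.83 -0.    1.3  -1.4 ]
px [ 384    0   66   34 1193] c [0.3943 0.3101] L 0.0674 W 0.0343 long axis deg -78.5 z 0.0332
px [ 435   75   77   83 4363] c [0.4845 0.3895] L 0.1117 W 0.0628 long axis deg 80.4 z 0.034
px [  68   81  104  134 7255] c [0.5139 0.0334] L 0.1101 W 0.0632 long axis deg 22.6 z 0.0338
px [ 214  118   75  122 8716] c [0.5483 0.154 ] L 0.1107 W 0.0629 long axis deg -1.5 z 0.0339
px [ 381  241  131   50 1156] c [0.652  0.3949] L 0.204 W 0.0194 long axis deg -76.7 z 0.0351
px [ 23 265  32  37 397] c [ 0.667  -0.1143] L 0.0584 W 0.0249 long axis deg 36.3 z 0.0359
px [450 294  62  32 531] c [0.7458 0.4862] L 0.1282 W 0.005 long axis deg -82.3 z 0.036
px [474 332  38  25 306] c [0.848  0.5673] L 0.092 W 0.0056 long axis deg -79.3 z 0.0359
(0.51, 0.033, 0.2, 22.3) -> 0.065, -0.204, 0.008, -0.000, 0.007, -0.265  n>= 3
(0.51, 0.033, 0.2, -67.7) -> 0.065, -0.204, 0.008, 0.005, 0.005, 0.735  n>= 8
```

```bash
python3 - <<'E'
from h import *
rows((.514,.033,.13,22.6),(.514,.033,.078,22.6))
E
```

```text
(0.514, 0.033, 0.13, 22.6) -> 0.060, -0.204, 0.125, -0.000, 0.007, -0.268  n>= 3
(0.514, 0.033, 0.078, 22.6) -> 0.061, -0.205, 0.211, -0.000, 0.007, -0.268  n>= 4
```

Emit:
{"fn": "apply_moves", "kwargs": {
  "rows": [0.02,-0.07,0,0,0.007,-0.09,0.04,-0.14,0,0,0.007,-0.18,0.061,-0.205,0.02,0,0.007,-0.268,0.061,-0.205,0.1,0,0.007,-0.268,0.061,-0.205,0.125,0,0.007,-0.268,0.061,-0.205,0.17,0,0.007,-0.268,0.061,-0.205,0.2,0,0.007,-0.268,0.061,-0.205,0.211,0,0.007,-0.268,0.061,-0.205,0.211,0,0.007,-0.268,0.061,-0.205,0.211,0,0.007,-0.268]
}}

```text
t: 13.1
tool_pos: [0.5102, 0.0325, 0.0737]
tool_rot: [0.615, -3.071, 0.0]
contact_force: [0.2, 0.1, -0.1]
opening: 0.0728
grip_force: 0.0
```

Emit:
{"fn": "apply_moves", "kwargs": {
  "rows": [0,0,0,0,0,0,0,0,0,0,0,0,0,0,0,0,0,0,0,0,0,0,0,0,0,0,0,0,0,0],
  "grip": 0.6
}}

```text
t: 13.6
tool_pos: [0.5107, 0.0322, 0.0745]
tool_rot: [0.614, -3.073, 0.001]
contact_force: [-0.2, 0.3, 6.1]
opening: 0.0612
grip_force: 51.2
```

```bash
python3 - <<'E'
from h import *
st()
LC[1]=.2145
q=led(-.064,-.058-.062-.024); print(q)
p=pose()[0]
rows((p[0],p[1],.15,22.6),(q[0],q[1],.15,LY),(q[0],q[1],.079,LY))
E
```

```text
t 13.6 p [0.5107 0.0322 0.0745] psi 22.61 tilt [-0.008 -0.002 -1.   ] F [-0.2  0.3  6.1] open 0.0612 gf 51.2 q [-0.08  0.05  2.03 -0.    1.07 -2.05]
[0.53725245 0.07222467]
(np.float64(0.5107413775668104), np.float64(0.032191534414959415), 0.15, 22.6) -> 0.001, 0.000, -0.126, 0.001, -0.005, 0.000  n>= 2
(np.float64(0.5372524506452305), np.float64(0.07222466989522366), 0.15, -1.5) -> -0.065, 0.045, -0.126, -0.000, -0.005, 0.268  n>= 3
(np.float64(0.5372524506452305), np.float64(0.07222466989522366), 0.079, -1.5) -> -0.066, 0.045, -0.008, -0.000, -0.005, 0.268  n>= 3
```

Emit:
{"fn": "apply_moves", "kwargs": {
  "rows": [0,0,-0.06,0,-0.005,0,0,0,-0.126,0,-0.005,0,-0.01,0.01,-0.126,0,-0.005,0.05,-0.03,0.02,-0.126,0,-0.005,0.13,-0.05,0.03,-0.126,0,-0.005,0.2,-0.063,0.039,-0.126,0,-0.005,0.268,-0.063,0.039,-0.126,0,-0.005,0.268,-0.063,0.039,-0.126,0,-0.005,0.268,-0.063,0.039,-0.06,0,-0.005,0.268,-0.063,0.039,-0.02,0,-0.005,0.268,-0.063,0.039,-0.004,0,-0.005,0.268,-0.063,0.039,-0.002,0,-0.005,0.268,-0.063,0.039,-0.002,0,-0.005,0.268]
}}

```text
t: 14.9
tool_pos: [0.5352, 0.0679, 0.0743]
tool_rot: [-0.04, -3.137, 0.001]
contact_force: [-0.7, -0.2, 1.7]
opening: 0.0613
grip_force: 51.2
```

Emit:
{"fn": "apply_moves", "kwargs": {
  "rows": [-0.004,0,0,0,0,0,-0.008,0,0,0,0,0,-0.012,0,0,0,0,0,-0.012,0,0,0,0,0]
}}

```text
t: 15.3
tool_pos: [0.5428, 0.068, 0.0742]
tool_rot: [-0.041, -3.138, 0.001]
contact_force: [-2.3, -0.5, 5.7]
opening: 0.0614
grip_force: 51.8
```

Emit:
{"fn": "apply_moves", "kwargs": {
  "rows": [-0.003,0,0,0,0,0,-0.004,0,0,0,0,0,-0.001,0,0,0,0,0]
}}

```text
t: 15.6
tool_pos: [0.5429, 0.068, 0.0742]
tool_rot: [-0.041, -3.137, 0.002]
contact_force: [-1.3, -1.4, 3.9]
opening: 0.0611
grip_force: 51.6
```

Emit:
{"fn": "apply_moves", "kwargs": {
  "rows": [0,0,0,0,0,0,0,0,0,0,0,0,0,0,0,0,0,0,0,0,-0.05,0,0,0,0,0,-0.12,0,0,0,0,0,-0.2,0,0,0,0,0,-0.2,0,0,0,0,0,-0.2,0,0,0,0,0,-0.2,0,0,0],
  "grip": 0.85
}}

```text
t: 16.5
tool_pos: [0.543, 0.0682, 0.1924]
tool_rot: [-0.041, -3.136, 0.001]
contact_force: [-0.1, 0.9, 0.3]
opening: 0.0729
grip_force: 0.0
```

```bash
python3 - <<'E'
from h import *
st(); wlook('w7')
E
```

```text
t 16.5 p [0.543  0.0682 0.1924] psi -1.51 tilt [-0.005 -0.001 -1.   ] F [-0.1  0.9  0.3] open 0.0729 gf 0.0 q [-0.01 -0.03  1.89 -0.    1.29 -1.56]
px [ 467    0   45   64 1657] c [0.3794 0.3061] L 0.0674 W 0.0648 long axis deg -79.2 z 0.0331
px [   0  107   37  140 1258] c [ 0.5145 -0.1769] L 0.1497 W 0.0052 long axis deg 4.9 z 0.0355
px [ 488  113   24   65 1086] c [0.4935 0.3335] L 0.0623 W 0.0416 long axis deg -9.9 z 0.0338
px [ 213  136   80  125 9355] c [0.546  0.0675] L 0.1098 W 0.063 long axis deg -1.5 z 0.034
px [ 313  136   80  124 7821] c [0.5483 0.1539] L 0.1107 W 0.0633 long axis deg -1.4 z 0.034
px [446 267  66  36 602] c [0.6649 0.3486] L 0.1113 W 0.0199 long axis deg -79.1 z 0.034
px [464 317  48  28 418] c [0.7566 0.4089] L 0.0997 W 0.0047 long axis deg -82.0 z 0.0361
```

```bash
python3 - <<'E'
from h import *
rows((.543,.0,.19,-91.5),(.543,.0,.088,-91.5),(.543,.02,.088,-91.5))
rows((.5445,.078,.088,-91.5),base=(.543,.0,.088,-91.5))
E
```

```text
(0.543, 0.0, 0.19, -91.5) -> -0.004, -0.114, 0.003, -0.003, -0.003, 1.000  n>= 11
(0.543, 0.0, 0.088, -91.5) -> -0.005, -0.113, 0.173, -0.003, -0.003, 1.000  n>= 11
(0.543, 0.02, 0.088, -91.5) -> -0.004, -0.080, 0.173, -0.003, -0.003, 1.000  n>= 11
(0.5445, 0.078, 0.088, -91.5) -> 0.130, -0.001, 0.000, 0.000, 0.000, 0.000  n>= 2
```

Emit:
{"fn": "apply_moves", "kwargs": {
  "rows": [0,-0.05,0,0,-0.003,0.09,0,-0.113,0,0,-0.003,0.18,0,-0.113,0,0,-0.003,0.27,0,-0.113,0,0,-0.003,0.36,0,-0.113,0,0,-0.003,0.45,0,-0.113,0,0,-0.003,0.54,0,-0.113,0,0,-0.003,0.63,0,-0.113,0,0,-0.003,0.72,0,-0.113,0,0,-0.003,0.81,0,-0.113,0.03,0,-0.003,0.9,0,-0.113,0.06,0,-0.003,1,0,-0.113,0.12,0,-0.003,1,0,-0.113,0.173,0,-0.003,1,0,-0.113,0.173,0,-0.003,1,0,-0.113,0.173,0,-0.003,1],
  "grip": 0.6
}}

```text
t: 18.05
tool_pos: [0.5404, 0.0005, 0.0886]
tool_rot: [-2.25, -2.192, 0.008]
contact_force: [0.4, 0.6, -1.0]
opening: 0.0513
grip_force: 0.0
```

Emit:
{"fn": "apply_moves", "kwargs": {
  "rows": [0.02,0,0,0,0,0,0.035,0,0,0,0,0,0.045,0,0,0,0,0,0.055,0,0,0,0,0,0.065,0,0,0,0,0,0.075,0,0,0,0,0,0.085,0,0,0,0,0,0.095,0,0,0,0,0,0.105,0,0,0,0,0,0.113,0,0,0,0,0,0.12,0,0,0,0,0,0.125,0,0,0,0,0,0.125,0,0,0,0,0]
}}

```text
t: 19.35
tool_pos: [0.5434, 0.0759, 0.0896]
tool_rot: [2.249, 2.191, -0.003]
contact_force: [0.2, -0.6, 0.0]
opening: 0.0514
grip_force: 0.2
```

```bash
python3 - <<'E'
from h import *
st(); wlook('w8'); wlook('w8b',.015,.025)
E
```

```text
t 19.35 p [0.5434 0.0759 0.0896] psi -91.51 tilt [-0.    -0.003 -1.   ] F [ 0.2 -0.6  0. ] open 0.0514 gf 0.2 q [ 0.    0.11  1.94 -0.    1.09  0.03]
px [  136     0   249   290 59886] c [0.5474 0.1342] L 0.1397 W 0.1107 long axis deg 88.1 z 0.0339
px [ 351    0   56  286 6319] c [0.6114 0.1296] L 0.1599 W 0.0189 long axis deg 88.6 z 0.0219
px [342 328  21  36 524] c [ 0.6096 -0.0051] L 0.0416 W 0.0141 long axis deg -88.0 z 0.0219
```

Emit:
{"fn": "apply_moves", "kwargs": {
  "rows": [0.007,0,0,0,0,0,0.014,0,0,0,0,0,0.014,0,0,0,0,0]
}}

```text
t: 19.75
tool_pos: [0.5433, 0.0819, 0.0892]
tool_rot: [2.245, 2.189, -0.012]
contact_force: [-0.4, -10.9, 0.5]
opening: 0.051
grip_force: 5.4
```

Emit:
{"fn": "apply_moves", "kwargs": {
  "rows": [0.005,0,0,0,0,0,0.005,0,0,0,0,0]
}}

```text
t: 19.95
tool_pos: [0.5434, 0.0824, 0.0893]
tool_rot: [2.242, 2.187, -0.019]
contact_force: [-2.3, -21.0, 2.6]
opening: 0.0514
grip_force: 10.7
```

Emit:
{"fn": "apply_moves", "kwargs": {
  "rows": [0.005,0,0,0,0,0,0.005,0,0,0,0,0]
}}

```text
t: 20.15
tool_pos: [0.5434, 0.0829, 0.0893]
tool_rot: [2.239, 2.185, -0.027]
contact_force: [-3.1, -32.3, 3.4]
opening: 0.0514
grip_force: 16.1
```

Emit:
{"fn": "apply_moves", "kwargs": {
  "rows": [-0.02,0,0,0,0,0,-0.03,0,-0.01,0,0,0,-0.03,0,-0.09,0,0,0,-0.03,0,-0.17,0,0,0,-0.03,0,-0.19,0,0,0,-0.03,0,-0.19,0,0,0,-0.03,0,-0.19,0,0,0],
  "grip": 0.87
}}

```text
t: 20.85
tool_pos: [0.5427, 0.0726, 0.2027]
tool_rot: [2.249, 2.192, -0.005]
contact_force: [-0.8, 0.1, 0.3]
opening: 0.074
grip_force: 0.0
```

```bash
python3 - <<'E'
from h import *
st(); wlook('w9'); tlook('t9'); rows((.4845,.389,.2,-99.7))
E
```

```text
t 20.85 p [0.5427 0.0726 0.2027] psi -91.48 tilt [-0.002 -0.003 -1.   ] F [-0.8  0.1  0.3] open 0.074 gf 0.0 q [-0.   -0.05  1.89 -0.    1.3   0.02]
px [  190    21   138   151 20134] c [0.5483 0.1536] L 0.1248 W 0.1108 long axis deg 88.2 z 0.0339
px [358 167  25  37 734] c [ 0.5315 -0.3447] L 0.1097 W 0.0631 long axis deg 3.3 z 0.0371
px [208 180  20  23 356] c [0.5256 0.126 ] L 0.0678 W 0.0585 long axis deg -2.5 z 0.0326
px [119 190  40  24 736] c [0.4995 0.3667] L 0.1106 W 0.0618 long axis deg 79.7 z 0.0322
(0.4845, 0.389, 0.2, -99.7) -> 0.525, -0.110, 0.000, -0.003, 0.002, 0.091  n>= 7
```

```bash
python3 - <<'E'
from h import *
rows((.4995,.367,.2,-100.3),(.4995,.367,.15,-100.3))
E
```

```text
(0.4995, 0.367, 0.2, -100.3) -> 0.489, -0.084, 0.000, -0.003, 0.002, 0.098  n>= 6
(0.4995, 0.367, 0.15, -100.3) -> 0.489, -0.083, 0.084, -0.003, 0.002, 0.098  n>= 7
```

Emit:
{"fn": "apply_moves", "kwargs": {
  "rows": [0.08,-0.014,0,0,0,0.02,0.16,-0.028,0,0,0,0.04,0.24,-0.042,0,0,0,0.06,0.32,-0.056,0,0,0,0.08,0.4,-0.07,0,0,0,0.098,0.489,-0.084,0,0,0,0.098,0.489,-0.084,0,0,0,0.098,0.489,-0.084,0,0,0,0.098,0.489,-0.084,0,0,0,0.098,0.489,-0.084,0,0,0,0.098]
}}

```text
t: 21.95
tool_pos: [0.5008, 0.3653, 0.2017]
tool_rot: [2.412, 2.009, -0.006]
contact_force: [0.1, 0.4, -0.3]
opening: 0.0744
grip_force: 0.0
```

```bash
python3 - <<'E'
from h import *
st(); wlook('w10')
E
```

```text
t 21.95 p [0.5008 0.3653 0.2017] psi -100.43 tilt [-0.001 -0.005 -1.   ] F [ 0.1  0.4 -0.3] open 0.0744 gf 0.0 q [ 0.51  0.12  1.71 -0.    1.31  0.69]
px [ 375    0   56  221 1869] c [0.6485 0.4116] L 0.2091 W 0.0032 long axis deg -82.0 z 0.0356
px [ 466    0   40  186 1790] c [0.7539 0.4239] L 0.1957 W 0.0047 long axis deg -81.9 z 0.0362
px [ 213  123   77  124 9054] c [0.4994 0.3691] L 0.1105 W 0.0628 long axis deg 79.9 z 0.0338
px [110 237  53  51 708] c [0.3683 0.3224] L 0.0677 W 0.033 long axis deg 32.2 z 0.0363
px [122 247  17  29 342] c [0.3651 0.3147] L 0.0362 W 0.0174 long axis deg 61.1 z 0.0319
px [274 311  59  28 896] c [0.5267 0.2006] L 0.0649 W 0.0358 long axis deg -3.3 z 0.0335
```

Emit:
{"fn": "apply_moves", "kwargs": {
  "rows": [0.006,-0.003,0.08,0,0,0,0.006,-0.003,0.15,0,0,0,0.006,-0.003,0.18,0,0,0,0.006,-0.003,0.203,0,0,0,0.006,-0.003,0.203,0,0,0,0.006,-0.003,0.203,0,0,0]
}}

```text
t: 22.6
tool_pos: [0.5005, 0.3701, 0.082]
tool_rot: [2.411, 2.01, -0.001]
contact_force: [0.4, 0.1, -0.3]
opening: 0.0743
grip_force: 0.0
```

Emit:
{"fn": "apply_moves", "kwargs": {
  "rows": [0,0,0,0,0,0,0,0,0,0,0,0,0,0,0,0,0,0,0,0,0,0,0,0,0,0,0,0,0,0],
  "grip": 0.6
}}

```text
t: 23.1
tool_pos: [0.501, 0.3709, 0.0833]
tool_rot: [2.41, 2.01, 0.002]
contact_force: [0.9, -1.1, 6.8]
opening: 0.061
grip_force: 52.3
```

```bash
sed -i 's/^LC=.*/LC=np.array([.605,.217])/' h.py; python3 - <<'E'
from h import *
st()
q=led(-.065,-.155-.027); print(q)
p=pose()[0]
rows((p[0],p[1],.17,-100.3),(.45,.2,.17,-60),(q[0],q[1],.17,-20))
E
```

```text
t 23.1 p [0.501  0.3709 0.0833] psi -100.33 tilt [ 0.003 -0.002 -1.   ] F [ 0.9 -1.1  6.8] open 0.061 gf 52.3 q [ 0.52  0.27  1.76 -0.    1.11  0.7 ]
[0.53525807 0.03676387]
(np.float64(0.5010256275497306), np.float64(0.3709425626436132), 0.17, -100.3) -> -0.000, 0.001, -0.144, 0.002, 0.001, -0.000  n>= 2
(0.45, 0.2, 0.17, -60) -> -0.296, -0.032, -0.144, 0.002, 0.002, -0.448  n>= 5
(np.float64(0.5352580692845559), np.float64(0.03676386849446034), 0.17, -20) -> -0.538, 0.157, -0.143, 0.001, 0.002, -0.893  n>= 10
```

Emit:
{"fn": "apply_moves", "kwargs": {
  "rows": [0,0,-0.07,0,0,0,0,0,-0.144,0,0,0,-0.06,0,-0.144,0,0,-0.09,-0.12,0.01,-0.144,0,0,-0.18,-0.18,0.02,-0.144,0,0,-0.27,-0.24,0.04,-0.144,0,0,-0.36,-0.3,0.06,-0.144,0,0,-0.45,-0.36,0.09,-0.144,0,0,-0.54,-0.42,0.12,-0.144,0,0,-0.63,-0.48,0.14,-0.144,0,0,-0.72,-0.538,0.157,-0.144,0,0,-0.81,-0.538,0.157,-0.144,0,0,-0.893,-0.538,0.157,-0.144,0,0,-0.893,-0.538,0.157,-0.144,0,0,-0.893,-0.538,0.157,-0.144,0,0,-0.893]
}}

```text
t: 24.6
tool_pos: [0.5342, 0.0367, 0.1683]
tool_rot: [0.545, 3.094, -0.006]
contact_force: [0.7, 0.1, -1.3]
opening: 0.0608
grip_force: 51.4
```

```bash
python3 - <<'E'
from h import *
st()
q=led(-.067,-.155-.027)
rows((q[0],q[1],.17,LY),(q[0],q[1],.0835,LY))
wlook('w11')
E
```

```text
t 24.6 p [0.5342 0.0367 0.1683] psi -19.99 tilt [-0.    -0.004 -1.   ] F [ 0.7  0.1 -1.3] open 0.0608 gf 51.4 q [-0.07 -0.04  1.94 -0.    1.24 -1.29]
(np.float64(0.5332587546346047), np.float64(0.03681622239107607), 0.17, -1.5) -> 0.001, -0.000, -0.003, -0.002, 0.000, -0.205  n>= 3
(np.float64(0.5332587546346047), np.float64(0.03681622239107607), 0.0835, -1.5) -> 0.002, 0.000, 0.141, -0.002, 0.000, -0.205  n>= 3
px [  309    90   156   167 18160] c [0.5482 0.1536] L 0.1254 W 0.111 long axis deg 88.2 z 0.034
px [   0  192   79  118 1507] c [ 0.5079 -0.1776] L 0.1365 W 0.0049 long axis deg 5.6 z 0.0364
px [  0 318  65  23 375] c [ 0.5968 -0.2952] L 0.1867 W 0.0018 long axis deg -84.6 z 0.0365
```

Emit:
{"fn": "apply_moves", "kwargs": {
  "rows": [0,0,0,0,0,-0.09,0,-0.003,0,0,0,-0.18,0.001,-0.004,0.03,0,0,-0.205,0.001,-0.004,0.09,0,0,-0.205,0.001,-0.004,0.12,0,0,-0.205,0.001,-0.004,0.138,0,0,-0.205,0.001,-0.004,0.142,0,0,-0.205,0.001,-0.004,0.142,0,0,-0.205]
}}

```text
t: 25.45
tool_pos: [0.5335, 0.0341, 0.0837]
tool_rot: [0.041, 3.141, -0.006]
contact_force: [0.9, 0.5, -0.9]
opening: 0.061
grip_force: 51.7
```

Emit:
{"fn": "apply_moves", "kwargs": {
  "rows": [-0.004,0,0,0,0,0,-0.008,0,0,0,0,0,-0.012,0,0,0,0,0,-0.012,0,0,0,0,0]
}}

```text
t: 25.85
tool_pos: [0.5408, 0.0334, 0.0836]
tool_rot: [0.041, 3.14, -0.006]
contact_force: [0.5, 0.7, -1.8]
opening: 0.0608
grip_force: 51.7
```

Emit:
{"fn": "apply_moves", "kwargs": {
  "rows": [-0.002,0,0.002,0,0,0,-0.005,0,0.003,0,0,0,-0.005,0,0.003,0,0,0]
}}

```text
t: 26.15
tool_pos: [0.5431, 0.0334, 0.0831]
tool_rot: [-0.041, -3.139, 0.006]
contact_force: [-8.7, -0.6, 12.0]
opening: 0.0609
grip_force: 53.5
```

Emit:
{"fn": "apply_moves", "kwargs": {
  "rows": [0,0,0,0,0,0,0,0,0,0,0,0,0,0,0,0,0,0,0,0,-0.05,0,0,0,0,0,-0.12,0,0,0,0,0,-0.2,0,0,0,0,0,-0.2,0,0,0,0,0,-0.2,0,0,0],
  "grip": 0.85
}}

```text
t: 26.95
tool_pos: [0.5441, 0.0338, 0.2033]
tool_rot: [0.041, 3.138, -0.006]
contact_force: [-0.4, 0.4, 0.2]
opening: 0.0728
grip_force: 0.0
```

```bash
python3 - <<'E'
from h import *
st(); wlook('w12'); rows((.5318,-.344,.21,3.4),(.535,-.15,.21,0))
E
```

```text
t 26.95 p [0.5441 0.0338 0.2033] psi -1.51 tilt [ 0.004 -0.004 -1.   ] F [-0.4  0.4  0.2] open 0.0728 gf 0.0 q [-0.07 -0.06  1.89 -0.    1.3  -1.62]
px [487   5  25  62 774] c [0.3777 0.2929] L 0.0661 W 0.0421 long axis deg -2.7 z 0.0341
px [  22   98   44  143 1399] c [ 0.5148 -0.1768] L 0.1502 W 0.0044 long axis deg 5.3 z 0.0362
px [ 215  128   76  122 8773] c [0.5439 0.0327] L 0.1098 W 0.0631 long axis deg -1.1 z 0.0339
px [  315   131   132   119 13423] c [0.548  0.1535] L 0.1258 W 0.1103 long axis deg 88.3 z 0.034
px [464 262  48  28 414] c [0.6628 0.3369] L 0.0881 W 0.0192 long axis deg -71.2 z 0.0332
px [461 311  51  29 433] c [0.7604 0.3815] L 0.1114 W 0.0044 long axis deg -82.1 z 0.0361
(0.5318, -0.344, 0.21, 3.4) -> 0.002, -0.630, -0.012, -0.002, -0.000, -0.055  n>= 8
(0.535, -0.15, 0.21, 0) -> 0.005, -0.307, -0.014, -0.002, -0.000, -0.017  n>= 4
```

Next box2 from the carton, with its centre near (0.5318, -0.344) and yaw 3.4°.

Emit:
{"fn": "apply_moves", "kwargs": {
  "rows": [0,-0.08,0,0,0,-0.01,0.001,-0.16,0,0,0,-0.02,0.001,-0.24,0,0,0,-0.03,0.002,-0.32,0,0,0,-0.04,0.002,-0.4,0,0,0,-0.055,0.002,-0.48,0,0,0,-0.055,0.002,-0.56,0,0,0,-0.055,0.002,-0.63,0,0,0,-0.055,0.002,-0.63,0,0,0,-0.055,0.002,-0.63,0,0,0,-0.055,0.002,-0.63,0,0,0,-0.055],
  "grip": 0.87
}}

```text
t: 28.1
tool_pos: [0.5315, -0.3426, 0.2009]
tool_rot: [0.095, -3.137, 0.002]
contact_force: [0.6, -0.3, 0.2]
opening: 0.0743
grip_force: 0.0
```

```bash
python3 - <<'E'
from h import *
st(); wlook('w13')
E
```

```text
t 28.1 p [ 0.5315 -0.3426  0.2009] psi 3.48 tilt [-0.003 -0.001 -1.   ] F [ 0.6 -0.3  0.2] open 0.0743 gf 0.0 q [-0.69  0.15  1.68 -0.    1.31 -2.32]
px [  0  36  14  47 358] c [ 0.4018 -0.6004] L 0.0491 W 0.0183 long axis deg -7.8 z 0.0357
px [ 361  114   77  152 1695] c [ 0.5273 -0.1847] L 0.1547 W 0.0576 long axis deg -18.1 z 0.0363
px [ 214  130   78  126 9237] c [ 0.5321 -0.3436] L 0.1109 W 0.063 long axis deg 3.6 z 0.038
px [ 185  156  137  118 1570] c [ 0.5805 -0.3616] L 0.1584 W 0.0845 long axis deg 52.5 z 0.0361
px [   0  217  143   56 1281] c [ 0.6141 -0.5467] L 0.1963 W 0.0399 long axis deg 79.8 z 0.0358
```

Emit:
{"fn": "apply_moves", "kwargs": {
  "rows": [0,-0.001,0.08,0,0,0,0,-0.001,0.15,0,0,0,0,-0.001,0.18,0,0,0,0,-0.001,0.2,0,0,0,0,-0.001,0.2,0,0,0,0,-0.001,0.2,0,0,0]
}}

```text
t: 28.75
tool_pos: [0.5332, -0.3456, 0.0847]
tool_rot: [-0.095, 3.138, -0.009]
contact_force: [0.1, -0.6, 0.5]
opening: 0.0744
grip_force: 0.0
```

Emit:
{"fn": "apply_moves", "kwargs": {
  "rows": [0,0,0,0,0,0,0,0,0,0,0,0,0,0,0,0,0,0,0,0,0,0,0,0,0,0,0,0,0,0],
  "grip": 0.6
}}

```text
t: 29.25
tool_pos: [0.5336, -0.3462, 0.0858]
tool_rot: [-0.094, 3.137, -0.01]
contact_force: [-0.2, 0.2, 6.2]
opening: 0.061
grip_force: 52.1
```

```bash
python3 - <<'E'
from h import *
st()
p=pose()[0]
rows((p[0],p[1],.2,3.5),(.532,-.056,.2,LY),(.532,-.056,.077,LY))
E
```

```text
t 29.25 p [ 0.5336 -0.3462  0.0858] psi 3.44 tilt [ 0.004 -0.006 -1.   ] F [-0.2  0.2  6.2] open 0.061 gf 52.1 q [-0.69  0.3   1.73 -0.    1.11 -2.32]
(np.float64(0.5335697595936282), np.float64(-0.34618087736231734), 0.2, 3.5) -> -0.001, -0.001, -0.190, -0.004, 0.002, -0.001  n>= 3
(0.532, -0.056, 0.2, -1.5) -> -0.027, 0.482, -0.193, -0.004, 0.002, 0.055  n>= 7
(0.532, -0.056, 0.077, -1.5) -> -0.026, 0.483, 0.012, -0.004, 0.002, 0.055  n>= 6
```

Emit:
{"fn": "apply_moves", "kwargs": {
  "rows": [0,0,-0.07,0,0,0,0,0,-0.14,0,0,0,0,0,-0.19,0,0,0,0,0.08,-0.19,-0.004,0.002,0.01,-0.01,0.16,-0.19,-0.004,0.002,0.02,-0.015,0.24,-0.19,-0.004,0.002,0.03,-0.02,0.32,-0.19,-0.004,0.002,0.04,-0.025,0.4,-0.19,-0.004,0.002,0.055,-0.026,0.482,-0.19,-0.004,0.002,0.055,-0.026,0.482,-0.19,-0.004,0.002,0.055,-0.026,0.482,-0.19,-0.004,0.002,0.055,-0.026,0.482,-0.19,-0.004,0.002,0.055]
}}

```text
t: 30.45
tool_pos: [0.5304, -0.0559, 0.1961]
tool_rot: [-0.042, -3.138, -0.003]
contact_force: [-0.3, 0.6, -0.8]
opening: 0.0612
grip_force: 51.2
```

```bash
python3 - <<'E'
from h import *
st(); wlook('w14')
rows((.532,-.056,.0825,LY),(.5405,-.056,.0825,LY))
E
```

```text
t 30.45 p [ 0.5304 -0.0559  0.1961] psi -1.55 tilt [-0.003  0.002 -1.   ] F [-0.3  0.6 -0.8] open 0.0612 gf 51.2 q [-0.24 -0.07  1.92  0.    1.29 -1.79]
px [  92  100   45  162 1354] c [ 0.5145 -0.1768] L 0.1495 W 0.003 long axis deg 5.4 z 0.0363
px [ 321  145   72  118 6819] c [0.5443 0.0333] L 0.112 W 0.0626 long axis deg -0.4 z 0.034
px [ 399  150  108  110 9136] c [0.5481 0.1533] L 0.1274 W 0.1107 long axis deg 87.9 z 0.034
px [  0 254 120   9 794] c [ 0.5955 -0.2803] L 0.1952 W 0.0024 long axis deg -84.7 z 0.036
(0.532, -0.056, 0.0825, -1.5) -> -0.003, 0.000, 0.189, 0.001, -0.002, -0.001  n>= 3
(0.5405, -0.056, 0.0825, -1.5) -> -0.017, 0.000, 0.189, 0.001, -0.002, -0.001  n>= 3
```

Emit:
{"fn": "apply_moves", "kwargs": {
  "rows": [0,0,0.08,0,0,0,0,0,0.14,0,0,0,0,0,0.175,0,0,0,0,0,0.19,0,0,0,0,0,0.191,0,0,0,-0.007,0,0.191,0,0,0,-0.014,0,0.191,0,0,0,-0.02,0,0.191,0,0,0,-0.02,0,0.191,0,0,0]
}}

```text
t: 31.4
tool_pos: [0.5428, -0.0554, 0.0815]
tool_rot: [-0.042, -3.139, -0.004]
contact_force: [0.8, 1.7, -0.4]
opening: 0.0609
grip_force: 51.8
```

Emit:
{"fn": "apply_moves", "kwargs": {
  "rows": [-0.002,0,0,0,0,0,-0.005,0,0,0,0,0,-0.005,0,0,0,0,0]
}}

```text
t: 31.7
tool_pos: [0.545, -0.0551, 0.0814]
tool_rot: [-0.041, -3.138, -0.004]
contact_force: [-2.7, -0.3, 3.5]
opening: 0.0613
grip_force: 52.4
```

Emit:
{"fn": "apply_moves", "kwargs": {
  "rows": [0,0,0,0,0,0,0,0,0,0,0,0,0,0,0,0,0,0,0,0,-0.05,0,0,0,0,0,-0.12,0,0,0,0,0,-0.18,0,0,0,0,0,-0.18,0,0,0,0,0,-0.18,0,0,0],
  "grip": 0.85
}}

```text
t: 32.5
tool_pos: [0.5459, -0.0555, 0.1903]
tool_rot: [-0.041, -3.141, -0.003]
contact_force: [-0.8, 0.4, -1.0]
opening: 0.0723
grip_force: 0.0
```

```bash
python3 - <<'E'
from h import *
st(); wlook('w15'); rows((.54,-.122,.18,-91.5),(.54,-.122,.088,-91.5))
E
```

```text
t 32.5 p [ 0.5459 -0.0555  0.1903] psi -1.51 tilt [-0.001  0.002 -1.   ] F [-0.8  0.4 -1. ] open 0.0723 gf 0.0 q [-0.24 -0.03  1.89  0.    1.28 -1.78]
px [  87   81   44  169 1461] c [ 0.5148 -0.1768] L 0.1504 W 0.003 long axis deg 5.4 z 0.0364
px [ 316  127   81  127 8242] c [0.5439 0.0326] L 0.1108 W 0.0631 long axis deg -1.2 z 0.034
px [ 213  128   81  128 9730] c [ 0.5433 -0.0553] L 0.1102 W 0.063 long axis deg -1.6 z 0.0339
px [ 404  134  108  115 9656] c [0.5485 0.1531] L 0.1265 W 0.1113 long axis deg 88.0 z 0.034
px [  0 242 113  11 708] c [ 0.5946 -0.2716] L 0.1767 W 0.002 long axis deg -84.7 z 0.0362
px [176 297  37  28 400] c [ 0.6597 -0.1125] L 0.0443 W 0.0118 long axis deg 47.1 z 0.0361
(0.54, -0.122, 0.18, -91.5) -> 0.005, -0.111, 0.014, -0.001, -0.003, 1.000  n>= 11
(0.54, -0.122, 0.088, -91.5) -> 0.005, -0.112, 0.167, -0.001, -0.003, 1.000  n>= 11
```

Emit:
{"fn": "apply_moves", "kwargs": {
  "rows": [0,-0.05,0,0,-0.003,0.09,0,-0.112,0,0,-0.003,0.18,0,-0.112,0,0,-0.003,0.27,0,-0.112,0,0,-0.003,0.36,0.003,-0.112,0,0,-0.003,0.45,0.005,-0.112,0,0,-0.003,0.54,0.005,-0.112,0,0,-0.003,0.63,0.005,-0.112,0,0,-0.003,0.72,0.005,-0.112,0,0,-0.003,0.81,0.005,-0.112,0.03,0,-0.003,0.9,0.005,-0.112,0.06,0,-0.003,1,0.005,-0.112,0.12,0,-0.003,1,0.005,-0.112,0.167,0,-0.003,1,0.005,-0.112,0.167,0,-0.003,1,0.005,-0.112,0.167,0,-0.003,1],
  "grip": 0.6
}}

```text
t: 34.05
tool_pos: [0.539, -0.1218, 0.0872]
tool_rot: [-2.248, -2.19, 0.004]
contact_force: [0.5, -0.9, 1.2]
opening: 0.0513
grip_force: 0.0
```

Emit:
{"fn": "apply_moves", "kwargs": {
  "rows": [0.02,0,0,0,0,0,0.035,0,0,0,0,0,0.045,0,0,0,0,0,0.055,0,0,0,0,0,0.065,0,0,0,0,0,0.075,0,0,0,0,0,0.085,0,0,0,0,0,0.095,0,0,0,0,0,0.105,0,0,0,0,0,0.113,0,0,0,0,0,0.12,0,0,0,0,0,0.125,0,0,0,0,0,0.125,0,0,0,0,0]
}}

```text
t: 35.35
tool_pos: [0.5422, -0.0468, 0.0887]
tool_rot: [-2.25, -2.192, 0.0]
contact_force: [0.3, -1.0, 1.3]
opening: 0.0512
grip_force: 0.9
```

Emit:
{"fn": "apply_moves", "kwargs": {
  "rows": [0.005,0,0,0,0,0,0.005,0,0,0,0,0]
}}

```text
t: 35.55
tool_pos: [0.5422, -0.044, 0.0886]
tool_rot: [-2.25, -2.192, 0.001]
contact_force: [-0.3, -1.6, 2.2]
opening: 0.0509
grip_force: 1.2
```

Emit:
{"fn": "apply_moves", "kwargs": {
  "rows": [0.005,0,0,0,0,0,0.005,0,0,0,0,0]
}}

```text
t: 35.75
tool_pos: [0.5422, -0.0424, 0.0886]
tool_rot: [2.248, 2.191, -0.005]
contact_force: [0.6, -8.8, 1.2]
opening: 0.0513
grip_force: 4.5
```

Emit:
{"fn": "apply_moves", "kwargs": {
  "rows": [0.005,0,0,0,0,0,0.005,0,0,0,0,0]
}}

```text
t: 35.95
tool_pos: [0.5423, -0.0419, 0.0887]
tool_rot: [2.244, 2.189, -0.012]
contact_force: [-0.2, -20.4, 0.9]
opening: 0.0512
grip_force: 9.8
```

Emit:
{"fn": "apply_moves", "kwargs": {
  "rows": [0.005,0,0,0,0,0,0.005,0,0,0,0,0]
}}

```text
t: 36.15
tool_pos: [0.5424, -0.0414, 0.089]
tool_rot: [2.241, 2.187, -0.019]
contact_force: [-2.3, -30.7, -0.2]
opening: 0.0507
grip_force: 15.1
```

Emit:
{"fn": "apply_moves", "kwargs": {
  "rows": [-0.02,0,0,0,0,0,-0.03,0,-0.01,0,0,0,-0.03,0,-0.09,0,0,0,-0.03,0,-0.17,0,0,0,-0.03,0,-0.22,0,0,0,0.06,-0.07,-0.25,0,0,0,0.12,-0.12,-0.25,0,0,0,0.15,-0.12,-0.25,0,0,0,0.15,-0.12,-0.25,0,0,0,0.15,-0.12,-0.25,0,0,0]
}}

```text
t: 37.15
tool_pos: [0.4725, 0.0576, 0.2386]
tool_rot: [-2.248, -2.194, 0.001]
contact_force: [0.9, -0.5, -0.2]
opening: 0.0513
grip_force: 0.0
```

```bash
cat >> h.py <<'E'
def rowcheck(P):
    a=LY*D; R=np.array([[np.cos(a),-np.sin(a)],[np.sin(a),np.cos(a)]])
    q=(P[...,:2]-LC)@R; Z=P[...,2]
    for y in np.arange(-.24,-.005,.0155):
        m=(abs(q[...,1]-y)<.004)&(Z>.029)&(Z<.04)&(q[...,0]>-.2)&(q[...,0]<.03)
        r=(abs(q[...,1]-y)<.004)&(Z>.017)&(Z<.0255)&(q[...,0]>-.02)&(q[...,0]<.03)
        if m.sum()>20: print('y %.3f box x %.4f..%.4f  rail %s'%(y,*np.percentile(q[m][:,0],[1,99]),np.percentile(q[r][:,0],[2,98]).round(4) if r.sum()>5 else None))
E
python3 - <<'E'
from h import *
st(); im,P=wlook('w16'); rowcheck(P)
E
```

```text
t 37.15 p [0.4725 0.0576 0.2386] psi -91.38 tilt [-0.001  0.    -1.   ] F [ 0.9 -0.5 -0.2] open 0.0513 gf 0.0 q [-0.04 -0.27  2.02  0.    1.39 -0.01]
px [  270    15   117   246 25342] c [0.5462 0.0918] L 0.2484 W 0.1114 long axis deg 88.3 z 0.0339
px [480 306  32  62 384] c [ 0.9216 -0.255 ] L 0.1578 W 0.0056 long axis deg 88.7 z 0.0358
y -0.240 box x -0.1104..-0.0023  rail [0.0045 0.0176]
y -0.224 box x -0.1098..-0.0019  rail [0.0053 0.0174]
y -0.209 box x -0.1094..-0.0018  rail [0.0051 0.0179]
y -0.193 box x -0.1101..-0.0021  rail [0.0044 0.017 ]
y -0.178 box x -0.1104..-0.0026  rail [0.0046 0.0174]
y -0.162 box x -0.1109..-0.0033  rail [0.0038 0.0175]
y -0.147 box x -0.1098..-0.0028  rail [0.0039 0.0172]
y -0.131 box x -0.1101..-0.0031  rail [0.004 0.017]
y -0.116 box x -0.1093..-0.0024  rail [0.005  0.0174]
y -0.100 box x -0.1087..-0.0020  rail [0.0053 0.0172]
y -0.085 box x -0.1098..-0.0021  rail [0.0051 0.0175]
y -0.069 box x -0.1098..-0.0019  rail [0.0051 0.0173]
y -0.054 box x -0.1081..-0.0017  rail [0.0047 0.0171]
y -0.038 box x -0.1090..-0.0012  rail [0.006  0.0172]
y -0.023 box x -0.1082..-0.0017  rail [0.0057 0.0168]
y -0.007 box x -0.1090..-0.0015  rail [0.0052 0.0173]
```

View pics/w16.png

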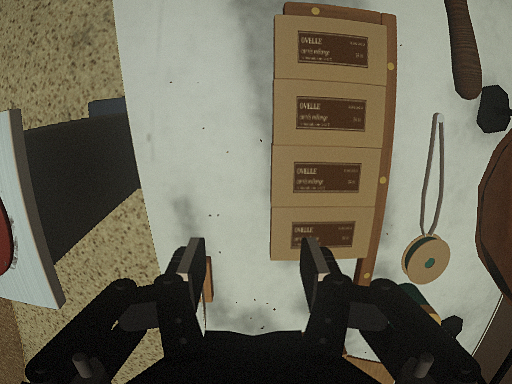

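The four boxes form one straight row, with its left edge at about (273,17) to (271,260) and the rail beside it. I'll press the front ends gently against the rail to be sure they are flush.

```bash
python3 - <<'E'
from h import *
q=led(-.15,-.062); rows((*q,.2,LY),(*q,.088,LY)); b=(*q,.088,LY)
rows((*led(-.124,-.062),.088,LY),(*led(-.15,-.186),.088,LY),base=b)
E
```

```text
(np.float64(0.4534284304585783), np.float64(0.1589477880976964), 0.2, -1.5) -> 0.169, -0.037, 0.064, -0.000, -0.000, -1.000  n>= 11
(np.float64(0.4534284304585783), np.float64(0.1589477880976964), 0.088, -1.5) -> 0.169, -0.036, 0.251, -0.000, -0.000, -1.000  n>= 11
(np.float64(0.4794195209079427), np.float64(0.15826718744169171), 0.088, -1.5) -> -0.043, 0.000, 0.000, 0.000, 0.000, 0.000  n>= 1
(np.float64(0.45018248886840195), np.float64(0.03499027980072733), 0.088, -1.5) -> 0.000, -0.207, 0.000, 0.000, 0.000, 0.000  n>= 3
```

Emit:
{"fn": "apply_moves", "kwargs": {
  "rows": [0.08,-0.02,0,0,0,-0.09,0.169,-0.037,0,0,0,-0.18,0.169,-0.037,0,0,0,-0.27,0.169,-0.037,0,0,0,-0.36,0.169,-0.037,0,0,0,-0.45,0.169,-0.037,0,0,0,-0.54,0.169,-0.037,0,0,0,-0.63,0.169,-0.037,0,0,0,-0.72,0.169,-0.037,0.04,0,0,-0.81,0.169,-0.037,0.08,0,0,-0.9,0.169,-0.037,0.12,0,0,-1,0.169,-0.037,0.18,0,0,-1,0.169,-0.037,0.23,0,0,-1,0.169,-0.037,0.25,0,0,-1,0.169,-0.037,0.25,0,0,-1,0.169,-0.037,0.25,0,0,-1],
  "grip": 0.56
}}

```text
t: 38.8
tool_pos: [0.4544, 0.1584, 0.0897]
tool_rot: [0.043, 3.141, -0.0]
contact_force: [-0.9, 0.1, 0.8]
opening: 0.0481
grip_force: 0.0
```

Emit:
{"fn": "apply_moves", "kwargs": {
  "rows": [-0.015,0,0,0,0,0,-0.03,0,0,0,0,0,-0.04,0,0,0,0,0,-0.047,0,0,0,0,0,-0.05,0,0,0,0,0,-0.05,0,0,0,0,0]
}}

```text
t: 39.4
tool_pos: [0.4834, 0.1578, 0.0886]
tool_rot: [-0.041, -3.141, 0.001]
contact_force: [-0.3, -0.7, 1.2]
opening: 0.048
grip_force: 0.2
```

Emit:
{"fn": "apply_moves", "kwargs": {
  "rows": [-0.004,0,0,0,0,0,-0.006,0,0,0,0,0,-0.006,0,0,0,0,0]
}}

```text
t: 39.7
tool_pos: [0.4842, 0.1578, 0.0881]
tool_rot: [-0.041, -3.132, 0.002]
contact_force: [-11.7, 0.8, 9.3]
opening: 0.0479
grip_force: 6.1
```

Emit:
{"fn": "apply_moves", "kwargs": {
  "rows": [0.02,0,0,0,0,0,0.05,0,0,0,0,0,0.05,-0.08,0,0,0,0,0.05,-0.16,0,0,0,0,0.05,-0.207,0,0,0,0,0.05,-0.207,0,0,0,0,0.03,-0.207,0,0,0,0,0.018,-0.207,0,0,0,0,0.009,-0.207,0,0,0,0,0.005,-0.207,0,0,0,0,0.005,-0.207,0,0,0,0]
}}

```text
t: 40.8
tool_pos: [0.4804, 0.0341, 0.0885]
tool_rot: [-0.04, -3.14, 0.0]
contact_force: [-1.4, 0.3, 1.1]
opening: 0.0476
grip_force: 1.0
```

Emit:
{"fn": "apply_moves", "kwargs": {
  "rows": [-0.004,0,0,0,0,0,-0.006,0,0,0,0,0,-0.006,0,0,0,0,0]
}}

```text
t: 41.1
tool_pos: [0.481, 0.034, 0.0879]
tool_rot: [-0.04, -3.13, 0.0]
contact_force: [-14.7, 0.9, 10.8]
opening: 0.0475
grip_force: 7.3
```

Emit:
{"fn": "apply_moves", "kwargs": {
  "rows": [0.02,0,0,0,0,0,0.05,0,0,0,0,0,0.05,0,-0.08,0,0,0,0.05,0,-0.16,0,0,0,0.05,0,-0.24,0,0,0,0.05,0,-0.24,0,0,0,0.05,0,-0.24,0,0,0]
}}

```text
t: 41.8
tool_pos: [0.455, 0.0345, 0.2345]
tool_rot: [0.041, 3.137, -0.001]
contact_force: [0.2, -0.2, -0.3]
opening: 0.0478
grip_force: 0.0
```

```bash
python3 - <<'E'
from h import *
st(); im,P=wlook('w17',.012,.0235); rowcheck(P); tlook('t17',.01,.022)
rows((.41,-.075,.22,-92))
E
```

```text
t 41.8 p [0.455  0.0345 0.2345] psi -1.49 tilt [ 0.005 -0.001 -1.   ] F [ 0.2 -0.2 -0.3] open 0.0478 gf 0.0 q [-0.09 -0.32  2.07 -0.    1.39 -1.63]
px [121 122  56  18 857] c [ 0.4013 -0.0703] L 0.061 W 0.0152 long axis deg 88.1 z 0.0179
px [ 62 172  26  75 397] c [ 0.4881 -0.1793] L 0.0968 W 0.0045 long axis deg 6.4 z 0.0177
px [  0 276  76   7 312] c [ 0.5968 -0.2966] L 0.1785 W 0.0027 long axis deg -84.7 z 0.0178
y -0.240 box x -0.1101..-0.0014  rail [0.0091 0.0171]
y -0.224 box x -0.1100..-0.0015  rail [0.0102 0.0166]
y -0.209 box x -0.1099..-0.0018  rail [0.0096 0.016 ]
y -0.193 box x -0.1098..-0.0018  rail [0.0096 0.0161]
y -0.178 box x -0.1099..-0.0017  rail [0.0105 0.016 ]
y -0.162 box x -0.1098..-0.0014  rail [0.0096 0.0163]
y -0.147 box x -0.1099..-0.0018  rail [0.0104 0.0162]
y -0.131 box x -0.1100..-0.0012  rail [0.0095 0.0162]
y -0.116 box x -0.1094..-0.0775  rail None
y -0.100 box x -0.1094..-0.0534  rail None
y -0.085 box x -0.1091..-0.0379  rail None
y -0.069 box x -0.1095..-0.0247  rail None
y -0.054 box x -0.1095..-0.0244  rail None
y -0.038 box x -0.1091..-0.0322  rail None
y -0.023 box x -0.1097..-0.0241  rail None
y -0.007 box x -0.1094..-0.0118  rail None
(0.41, -0.075, 0.22, -92) -> 0.068, -0.184, 0.019, -0.001, -0.001, 1.006  n>= 11
```

Emit:
{"fn": "apply_moves", "kwargs": {
  "rows": [0.03,-0.08,0,0,0,0.09,0.07,-0.16,0,0,0,0.18,0.07,-0.184,0,0,0,0.27,0.07,-0.184,0,0,0,0.36,0.07,-0.184,0,0,0,0.45,0.07,-0.184,0,0,0,0.54,0.07,-0.184,0,0,0,0.63,0.07,-0.184,0,0,0,0.72,0.07,-0.184,0,0,0,0.81,0.07,-0.184,0.02,0,0,0.9,0.07,-0.184,0.02,0,0,1,0.07,-0.184,0.02,0,0,1,0.07,-0.184,0.02,0,0,1],
  "grip": 0.7
}}

```text
t: 43.2
tool_pos: [0.4089, -0.0747, 0.2194]
tool_rot: [-2.246, -2.194, 0.003]
contact_force: [0.3, 0.3, -0.2]
opening: 0.0599
grip_force: 0.0
```

```bash
python3 - <<'E'
from h import *
st(); im,P=wlook('w18',.012,.0235); comps(P,.026,.07,100); cv2.imwrite('pics/w18c.png',cv2.resize(im[100:384,120:400],None,fx=2,fy=2))
m=(P[...,0]>.37)&(P[...,0]<.44)&(P[...,1]>-.13)&(P[...,1]<-.01)
for lo,hi in((.014,.022),(.03,.045),(.045,.066)):
    k=m&(P[...,2]>lo)&(P[...,2]<hi); q=P[k]; print(lo,k.sum(),np.percentile(q[:,:2],[2,50,98],axis=0).round(4).tolist() if k.sum() else '')
E
```

```text
t 43.2 p [ 0.4089 -0.0747  0.2194] psi -91.34 tilt [-0.003  0.    -1.   ] F [ 0.3  0.3 -0.2] open 0.0599 gf 0.0 q [-0.36 -0.42  2.17 -0.    1.4  -0.34]
px [ 422  133   28   83 1217] c [ 0.606  -0.0683] L 0.0929 W 0.0186 long axis deg 88.9 z 0.0217
px [ 474  140   38   56 1545] c [ 0.6989 -0.0595] L 0.0684 W 0.0683 long axis deg 34.6 z 0.0201
px [239 148  15  61 901] c [ 0.4015 -0.0703] L 0.0601 W 0.0137 long axis deg 88.1 z 0.0181
px [349 257  61  15 316] c [ 0.5514 -0.1737] L 0.0764 W 0.0028 long axis deg 5.4 z 0.0176
px [456 256  30  27 418] c [ 0.7083 -0.2033] L 0.0541 W 0.0383 long axis deg -12.9 z 0.0177
px [  341     0   107   145 14672] c [0.5457 0.0424] L 0.1502 W 0.1111 long axis deg 88.4 z 0.034
px [254 142   9  91 680] c [ 0.4121 -0.0711] L 0.0779 W 0.0061 long axis deg 88.6 z 0.0492
px [ 458  203   48   56 1278] c [ 0.6619 -0.1223] L 0.0607 W 0.0289 long axis deg 65.6 z 0.049
px [ 353  263   92   50 1676] c [ 0.5705 -0.1775] L 0.1045 W 0.0414 long axis deg -22.0 z 0.0501
px [ 269  281   45   50 1091] c [ 0.4387 -0.1977] L 0.0517 W 0.0401 long axis deg 67.3 z 0.0553
px [382 367  18  17 184] c [ 0.6061 -0.3717] L 0.0516 W 0.0097 long axis deg -89.3 z 0.042
0.014 992 [[0.3945, -0.099], [0.4022, -0.069], [0.4178, -0.0413]]
0.03 208 [[0.4084, -0.1068], [0.4104, -0.069], [0.4124, -0.033]]
0.045 420 [[0.411, -0.1074], [0.4132, -0.0676], [0.4157, -0.0335]]
```

View pics/w18c.png

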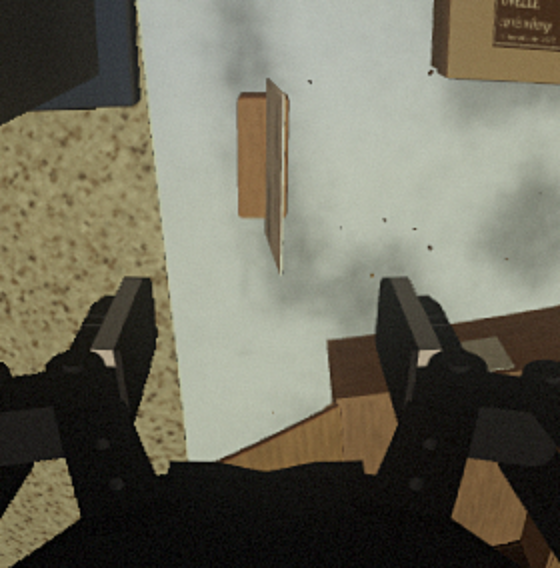

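The card's block lies at crop pixels (238–290, 92–217), with the card leaning to the right. Its centre works out at (0.4063, -0.0703), and it is nearly parallel to the rail.

Emit:
{"fn": "apply_moves", "kwargs": {
  "rows": [0.007,-0.0045,0.08,0,0,0.006,0.007,-0.0045,0.14,0,0,0.006,0.007,-0.0045,0.18,0,0,0.006,0.007,-0.0045,0.21,0,0,0.006,0.007,-0.0045,0.23,0,0,0.006,0.007,-0.0045,0.235,0,0,0.006,0.007,-0.0045,0.235,0,0,0.006]
}}

```text
t: 43.95
tool_pos: [0.4069, -0.0707, 0.0799]
tool_rot: [-2.26, -2.182, 0.001]
contact_force: [-0.2, -0.1, 0.4]
opening: 0.0599
grip_force: 0.0
```

Emit:
{"fn": "apply_moves", "kwargs": {
  "rows": [0,0,0,0,0,0,0,0,0,0,0,0,0,0,0,0,0,0,0,0,0,0,0,0,0,0,0,0,0,0,0,0,0,0,0,0,0,0,0,0,0,0],
  "grip": 0.2,
  "grip_force": 30
}}

```text
t: 44.65
tool_pos: [0.4077, -0.071, 0.081]
tool_rot: [2.259, 2.18, 0.0]
contact_force: [-0.5, 0.8, 5.4]
opening: 0.0233
grip_force: 30.2
```

```bash
python3 - <<'E'
from h import *
st()
p=pose()[0]; q=led(-.155,-.155); print(q)
rows((p[0],p[1],.14,-91.9),(*q,.14,-91.5),(*q,p[2]+.0005,-91.5))
E
```

```text
t 44.65 p [ 0.4077 -0.071   0.081 ] psi -92.05 tilt [ 0.002 -0.001 -1.   ] F [-0.5  0.8  5.4] open 0.0233 gf 30.2 q [-0.35 -0.21  2.26 -0.    1.09 -0.32]
[0.44599569 0.06611054]
(np.float64(0.40768937952616857), np.float64(-0.07100948023863152), 0.14, -91.9) -> -0.000, 0.000, -0.098, 0.001, 0.001, -0.002  n>= 2
(np.float64(0.44599568764106823), np.float64(0.06611054161650895), 0.14, -91.5) -> 0.231, 0.056, -0.099, 0.001, 0.001, -0.006  n>= 4
(np.float64(0.44599568764106823), np.float64(0.06611054161650895), np.float64(0.08148578256275657), -91.5) -> 0.231, 0.056, -0.001, 0.001, 0.001, -0.006  n>= 3
```

Gripped. Lift, carry, set down.

Emit:
{"fn": "apply_moves", "kwargs": {
  "rows": [0,0,-0.05,0,0,0,0,0,-0.1,0,0,0,0.06,0.015,-0.1,0,0,-0.002,0.12,0.03,-0.1,0,0,-0.004,0.18,0.045,-0.1,0,0,-0.006,0.231,0.056,-0.1,0,0,-0.006,0.231,0.056,-0.1,0,0,-0.006,0.231,0.056,-0.1,0,0,-0.006]
}}

```text
t: 45.45
tool_pos: [0.4449, 0.0671, 0.1392]
tool_rot: [-2.248, -2.194, 0.003]
contact_force: [0.6, -0.1, -0.5]
opening: 0.0228
grip_force: 29.7
```

Emit:
{"fn": "apply_moves", "kwargs": {
  "rows": [0,0,0.05,0,0,0,0,0,0.08,0,0,0,0,0,0.094,0,0,0,0,0,0.097,0,0,0,0,0,0.099,0,0,0,0,0,0.099,0,0,0]
}}

```text
t: 46.05
tool_pos: [0.4457, 0.066, 0.081]
tool_rot: [2.251, 2.19, -0.0]
contact_force: [-0.7, 0.1, -0.5]
opening: 0.0229
grip_force: 29.9
```

```bash
python3 - <<'E'
from h import *
st()
E
```

```text
t 46.05 p [0.4457 0.066  0.081 ] psi -91.56 tilt [ 0.001 -0.001 -1.   ] F [-0.7  0.1 -0.5] open 0.0229 gf 29.9 q [-0.02 -0.11  2.18 -0.    1.08  0.01]
```

Emit:
{"fn": "apply_moves", "kwargs": {
  "rows": [0,0,0.002,0,0,0,0,0,0.002,0,0,0]
}}

```text
t: 46.25
tool_pos: [0.4459, 0.0661, 0.0809]
tool_rot: [2.25, 2.191, -0.002]
contact_force: [-5.7, -1.0, 10.3]
opening: 0.0232
grip_force: 31.1
```

Emit:
{"fn": "apply_moves", "kwargs": {
  "rows": [0,0,0,0,0,0,0,0,0,0,0,0,0,0,0,0,0,0,0,0,-0.02,0,0,0,0,0,-0.06,0,0,0,0,0,-0.12,0,0,0,0,0,-0.2,0,0,0,-0.08,-0.04,-0.25,0,0,0,-0.16,-0.08,-0.25,0,0,0,-0.2,-0.08,-0.25,0,0,0,-0.2,-0.08,-0.25,0,0,0,-0.2,-0.08,-0.25,0,0,0],
  "grip": 0.4
}}

```text
t: 47.45
tool_pos: [0.3942, -0.0525, 0.23]
tool_rot: [2.252, 2.189, 0.001]
contact_force: [0.4, 0.6, -0.1]
opening: 0.0342
grip_force: 0.0
```

```bash
python3 - <<'E'
from h import *
st(); im,P=wlook('w19',.012,.02); comps(P,.025,.07,200); rowcheck(P)
im,d=snap('scene','s19'); cv2.imwrite('pics/s19c.png',cv2.resize(im[90:330,120:450],None,fx=2.3,fy=2.3,interpolation=cv2.INTER_CUBIC)); 
flaps('t19')
E
```

```text
t 47.45 p [ 0.3942 -0.0525  0.23  ] psi -91.64 tilt [ 0.001 -0.    -1.   ] F [ 0.4  0.6 -0.1] open 0.0342 gf 0.0 q [-0.32 -0.49  2.2  -0.    1.43 -0.29]
px [291  28  16  61 931] c [0.4403 0.0657] L 0.0593 W 0.0144 long axis deg 88.5 z 0.0179
px [  0 120  11  85 676] c [ 0.073 -0.021] L 0.118 W 0.0257 long axis deg 73.1 z 0.0143
px [456 265  28  25 385] c [ 0.7065 -0.2054] L 0.0524 W 0.0416 long axis deg -9.6 z 0.0177
px [  350     0   102   163 15639] c [0.5461 0.0562] L 0.1765 W 0.1115 long axis deg 88.4 z 0.034
px [ 308    8   17   91 1375] c [0.4512 0.0656] L 0.0781 W 0.0071 long axis deg 88.5 z 0.0469
px [ 457  215   44   51 1161] c [ 0.6617 -0.1206] L 0.0595 W 0.0267 long axis deg 59.4 z 0.0484
px [ 375  272   69   53 1654] c [ 0.5741 -0.2   ] L 0.0766 W 0.0598 long axis deg 3.4 z 0.0537
y -0.240 box x -0.1096..-0.0021  rail [0.0088 0.0171]
y -0.224 box x -0.1095..-0.0015  rail [0.0092 0.0169]
y -0.209 box x -0.1093..-0.0016  rail [0.0093 0.0175]
y -0.193 box x -0.1518..-0.0016  rail [0.0094 0.0172]
y -0.178 box x -0.1522..-0.0018  rail [0.0087 0.0176]
y -0.162 box x -0.1521..-0.0014  rail [0.0086 0.0168]
y -0.147 box x -0.1521..-0.0012  rail [0.0093 0.0177]
y -0.131 box x -0.1519..-0.0008  rail [0.0088 0.017 ]
y -0.116 box x -0.1513..-0.0012  rail [0.0094 0.0165]
y -0.100 box x -0.1094..-0.0013  rail [0.0087 0.0175]
y -0.085 box x -0.0612..-0.0008  rail [0.0086 0.0178]
front -0.09 angle 2.61 n 358 o [0.015 0.061] z [0.008 0.036]
back -0.09 angle 2.61 n 367 o [0.013 0.06 ] z [0.008 0.035]
front 0.03 angle 2.6 n 371 o [0.014 0.061] z [0.008 0.036]
back 0.03 angle 2.6 n 379 o [0.014 0.06 ] z [0.007 0.036]
front -0.11 angle 2.6 n 305 o [0.013 0.061] z [0.007 0.036]
back -0.11 angle 2.61 n 304 o [0.013 0.059] z [0.007 0.035]
front 0.06 angle 2.61 n 285 o [0.013 0.061] z [0.008 0.036]
back 0.06 angle 2.61 n 308 o [0.014 0.06 ] z [0.008 0.035]
```

View pics/s19c.png

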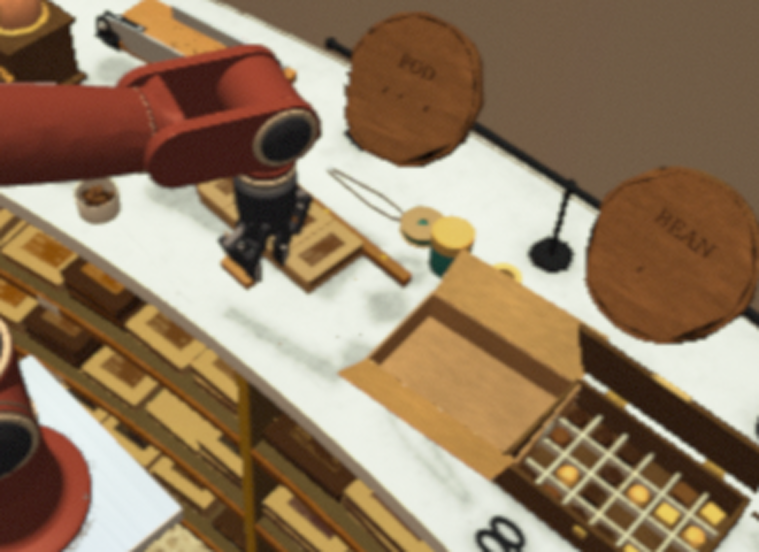

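The carton is empty with both flaps folded out, around (370,375) and (520,310). The sign stands in front of the row at about (240,265).

```bash
python3 - <<'E'
from h import *
tlook('t20'); print(ctrl.finish_job())
E
```

```text
px [ 189  167   81   35 2806] c [0.5463 0.0905] L 0.2469 W 0.1071 long axis deg 88.6 z 0.0326
the job is handed in; nothing more can be done
None
```

The job is handed in: both flaps are folded out to their limit, all four boxes are in one tight row flush with the rail and end stop, and the price card stands upright about 3 cm in front of the third box, parallel to the rail.

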